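Wedge the end of the spice rack tight

TASK

The right-hand end board of the wooden spice rack is loose. Take the loose wooden wedge from its holder, stand it narrow end down and flat face towards the jars loosely in the empty slot there and let go, then drive it down with the foot of the wooden pounder until it stops and the end board is tight against its shoulder; only the wedge may push the board, and only the pounder may drive the wedge. Stand the pounder back upright on the chopping board, and leave the tin and the salt shaker where they are.

Things in the scene. Friction and masses are not known exactly. Their poses are not given: they have to be found in the camera images.
- rack: Low spice rack, light wood, fixed, 120 mm deep (its x), 328 mm long (its y); origin: centre of its underside, z up. Its +y end is wedged and finished, its -y end (robot's right) is loose. Three spice jars are fixed on its deck, tops 202 mm above the table, the last at y = -20 mm. A bar, 50 mm wide along x, z from 56 to 86 mm, runs along y through both end boards and ends at y = -164 mm.
- slot_mouth (a point): Centre of the mouth of the empty slot: on top of the bar, just outside the loose end board, 86 mm above the table; axes as the rack's. The slot goes down through the bar (30 mm). It is 30 mm wide along x and, with the board loose, 18 mm along y at the mouth: one side is the upright end board, the other (towards -y) slopes 1 in 5 like the wedge. The board's top edge above it is bevelled.
- tip_home (a point): Fixed point of the rack, 6 mm above the table, where the centre of the wedge's narrow end lies when the wedge is fully home; axes as the rack's. Lowered in by hand the wedge stops, without force, about 25 to 30 mm higher and 5 to 6 mm farther to the rack's -y.
- head_home (a point): Fixed point of the rack where the centre of the wedge's top lies when the wedge is fully home (146 mm above the table); axes as the rack's.
- end_board (a joint): Travel of the loose end board (120 mm wide, 102 mm high, 18 mm thick) along the bar towards the jars: 0 loose (6 mm gap to the shoulder, outer face at rack y = -120 mm), 0.006 m tight (y = -114 mm). It stays where pushed (friction about 6 N). The wedge takes roughly 7 to 16 N downward to drive; with the board tight it goes no farther at 25 N.
- wedge: Dark wooden wedge, 140 mm long, upright in its holder with the narrow end down; 20 mm thick along its x. Origin: centre of the narrow end, z towards the broad top. Its +y face is flat and upright (y = +4 mm); the opposite face slopes outward by 1 in 5: 8 mm wide along y at the bottom, 36 mm at the top. In the slot its axes point as the rack's: flat face to the end board. About 60 g.
- wedge_head (a point): Centre of the wedge's flat top (36 x 20 mm): 140 mm above the narrow end and 14 mm to the wedge's -y. Strike here.
- holder: Small fixed wooden block, 60 x 74 x 50 mm, with a pocket that fits the wedge: the wedge stands 10 mm above the table in it and sticks out 100 mm above the block. Origin: underside, below the wedge's narrow end; axes as the wedge's at the start.
- pounder: Wooden pounder standing upright on the chopping board, 132 mm high, turned; origin: centre of its flat foot, z up. Foot 50 to 54 mm in diameter up to 50 mm height; grip 28 mm in diameter from 62 to 114 mm above the foot; a 32 mm rim at the top. About 0.25 kg.
- board: Wooden chopping board, fixed, 164 mm (its x) x 260 mm (its y) x 22 mm; origin: centre of its underside.
- tomato_tin: Small bystander tin with a picture label, 57 mm in diameter, 72 mm high, standing behind the work; origin: underside.
- salt_shaker: Bystander salt shaker, 44 mm in diameter, 90 mm high, standing in front near the table's edge; origin: underside.
Things that resemble listed ones, but are neither listed nor needed, are in the scene too. Of the things that look like the wedge, the larger one is meant.

How it is judged:
By the outcome, as a careful person would: the job done as asked, in the order asked, and still so for the second after the job is handed in, with the robot touching nothing.
It also fails if it takes over 58 s, if anything falls off the work surface, if the arm or the gripper's body presses on something with over 40 N, if the wrist force passes 120 N, or if a joint passes its speed limit or range.

ROBOT

A 6-joint arm with a two-finger parallel gripper is mounted at the origin on a cart in front of the work surface, level with it; the furniture and walls round the work are solid. World frame = base frame: x ahead of the robot, y to its left, z up, the work surface at z = 0. Lengths are in m, angles in rad, forces in N, time in s.
With the tool pointing down it reaches from about 0.35 to 0.975 m from the base axis. Payload 7.1 kg.
Tool frame: the origin (TCP) lies between the finger pads; the fingertips stand 17 mm ahead of it and the grasp point (between the pads) lies 2 mm behind it; z points along the fingers, y is the line along which they close (so a half turn about z gives the same grasp; the last joint's range is limited). The gripper opens to 88 mm and grips with 3 to 60 N. Pads are 20 mm wide; open, the fingers measure 115 mm over their backs; the gripper's body (75 mm by 178 mm) begins 61 mm behind the grasp point.
Start: joints at [-1.212, 0.423, 1.63, -0, 1.089, -0.019], TCP at [0.231, -0.581, 0.24] pointing down, gripper open.
Joint ranges: [-3, 3], [-0.9, 2.11], [0.09, 2.58], [-1.31, 4.45], [0.11, 2.69], [-2.54, 2.54]. Speed limits (rad/s): [2.39, 2.39, 3.01, 3.14, 3.14, 3.14].

INTERFACE

Orientations are given as a unit quaternion [w, x, y, z].
In Python, from station import env gives the robot as it stands. The module is installed in compiled form; this text tells all that it offers.
- The arm moves only by the tool drive_tool, never from a script. Its arguments are lists of equal length, an entry for each row: "offset": the shift along the tool's x, y, z in cm, a list of three; "turn": the turn about the tool's z in rad; "fingers": the gripper command: -1 is shut, 1 is fully open, values between are in proportion. A call has 1 to 8 rows; each row shifts and turns the commanded pose from where the row before left it, along the tool's axes as they then stand; what a row does not reach is not made up. A row lasts 1/10 s, in which the tool goes at most 50 mm and 8.59 degrees, less where a joint would pass 70% of its speed; a pose out of reach is approached as far as the arm can. A call is refused whole if a number of a shift passes 5 or a number of a turn 0.15, either way. A call with a gripper value outside its range is refused whole. The fingers move at their own pace and stop on an object; "squeeze" is the grip in N (left out, the last holds). Time passes only in rows, so rows that do not move let the fingers close. It gives the time, the measured TCP pose, the force and the opening at its end, in the units of the state.
- env.get_state(): the state, without advancing time (a new reading comes with each control period).
- env.get_image(name): name is "scene" or "top" or "wrist"; returns a dict with "img" (420x560x3 uint8, red, green, blue), "range_z" (420x560 float32, m along the optical axis (not along the pixel's ray), 0 where there is no reading), "fovy" (degrees; the focal length in pixels is half the picture's height over the tangent of half this angle, whatever the lens; pixels are square), "cx", "cy" (the principal point, pixels), "view" (4x4, takes a point from world to camera coordinates). Camera axes: x right, y up, looking along -z (the intrinsics and any distortion apply to the point x, -y, -z); pixel columns grow to the right and rows downward; lengths in m; the calibration is good to about 2 mm. The wrist camera is an equidistant fisheye: a pixel r from the principal point sees the ray r / f radians off the axis. A picture is of the moment at which its call begins.
- env.job_done(): hands the job in, once; it reports no verdict.
Trained networks look in a picture, given as the dict that the camera call returned (one of the last four; its "shot" number tells which), for a name from the list of things; names that differ only in an ending like _2 or _b are one class to them, and where a whole thing is asked for, a point or a joint stands for the part that bears it (a point fixed in the world has none). Each returns a list of dicts, best first, with "conf" (0 to 1); they miss things now and then, are a little off and sometimes report something else, mostly with a low value. They report only what shows in the picture. A call takes as long as a camera call. They do not tell look-alikes from the thing itself.
- env.boxes_of(picture, target): "bbox" ([centre column, centre row, width, height] in pixels, round what is visible of it).
- env.trace(picture, target): "mask" (420x560 bool, what is visible of it) and "bbox" ([centre column, centre row, width, height] in pixels, round what is visible of it).
The state is a dict: "t": time; "joint_pos": joint angles; "dq": joint speeds; "joint_torque": joint torques, N m; "tcp_pos": TCP position; "tool_rot": TCP orientation; "force": force on the tool from outside, world axes, zero at the start; "moment": the same for the moment, N m; "width": finger opening in m.
Only numpy, scipy, OpenCV 4.12 (cv2) and the standard library are available. Lean on these libraries where they do the work, as an engineer would, in place of code of your own. Each camera call takes 0.05 s, during which the arm holds its last target. There are 200 camera calls.

## Working session

There is one attempt and no reset: what is moved stays moved. The work goes in short steps, Python scripts to look and compute and a tool call to move; the robot and the scene stay as the last step left them, time stands still between calls to the robot, and variables do not carry over. Pictures are saved under pics/ and viewed, on a budget of 10 in all, crops included, one or two more only if the job needs it, and the job is handed in when it is done.

Besides the shell and the picture viewer there is one more tool, called after "Call:" as name(argument=value, ...) on one line, values as JSON. drive_tool: Moves the arm, as the interface text tells. Its arguments: {"type":"object","properties":{"offset":{"type":"array"},"turn":{"type":"array"},"fingers":{"type":"array"},"squeeze":{"type":"number"}},"required":["offset","turn","fingers"]}

```bash
mkdir -p pics; cat > h.py <<'E'
import numpy as np, cv2
from station import env
def pts(p):
    """world xyz for each pixel (nan where no reading), pinhole cams"""
    img=p["img"]; H,W=img.shape[:2]; f=H/2/np.tan(np.radians(p["fovy"])/2)
    c,r=np.meshgrid(np.arange(W),np.arange(H)); z=p["range_z"].astype(float); z=np.where(z>0,z,np.nan)
    X=np.stack([(c-p["cx"])/f*z,-(r-p["cy"])/f*z,-z,np.ones_like(z)],-1)
    return (X@np.linalg.inv(p["view"]).T)[...,:3]
def save(img,n): cv2.imwrite("pics/"+n,np.ascontiguousarray(img[...,::-1]))
E
python3 - <<'E'
from h import *
out=[]
for n in ["scene","top"]:
    p=env.get_image(n); P=pts(p); save(p["img"],n+"1.png")
    print(n,[k for k in p],p["fovy"],np.linalg.inv(p["view"])[:3,3].round(3))
    for t in ["rack","wedge","holder","pounder","board","tomato_tin","salt_shaker"]:
        for d in env.trace(p,t)[:4]:
            q=P[d["mask"]]; q=q[~np.isnan(q[:,0])]
            print(t,round(d["conf"],2),np.round(d["bbox"]),len(q),np.percentile(q,[3,50,97],axis=0).round(3).tolist() if len(q) else "")
s=env.get_state(); print({k:np.round(v,3).tolist() for k,v in s.items()})
E
```

```text
scene ['img', 'range_z', 'fovy', 'cx', 'cy', 'view', 'shot'] 54.02012426594418 [0.099 0.734 0.688]
rack 0.81 [226. 263. 111. 117.] 6568 [[0.549, -0.006, 0.01], [0.589, 0.188, 0.098], [0.637, 0.292, 0.202]]
wedge 0.92 [296. 259.  21.  48.] 543 [[0.439, 0.064, 0.054], [0.446, 0.092, 0.113], [0.462, 0.1, 0.152]]
wedge 0.92 [267. 331.  20.  36.] 289 [[0.407, 0.19, 0.007], [0.449, 0.218, 0.016], [0.481, 0.248, 0.018]]
holder 0.82 [297. 288.  38.  34.] 989 [[0.418, 0.057, 0.003], [0.438, 0.112, 0.041], [0.483, 0.128, 0.053]]
pounder 0.6 [320. 201.  18.  45.] 528 [[0.513, -0.228, 0.03], [0.529, -0.21, 0.078], [0.55, -0.198, 0.154]]
board 0.98 [318. 214.  72.  55.] 2309 [[0.466, -0.37, 0.007], [0.54, -0.203, 0.023], [0.636, -0.12, 0.026]]
salt_shaker 0.81 [361. 231.  19.  33.] 397 [[0.365, -0.178, 0.009], [0.38, -0.16, 0.052], [0.398, -0.152, 0.09]]
salt_shaker 0.61 [318. 198.  20.  47.] 579 [[0.513, -0.235, 0.024], [0.53, -0.211, 0.077], [0.557, -0.198, 0.154]]
top ['img', 'range_z', 'fovy', 'cx', 'cy', 'view', 'shot'] 45.10008200183814 [ 0.509 -0.052  1.324]
rack 0.82 [206. 206. 132.  53.]
[... 800 characters left out ...]
0.02], [0.637, -0.132, 0.025]]
board 0.5 [206. 207. 132.  57.] 5116 [[0.552, -0.013, 0.073], [0.601, 0.124, 0.097], [0.657, 0.269, 0.202]]
tomato_tin 0.67 [312. 143.  22.  24.] 490 [[0.746, -0.158, 0.012], [0.769, -0.132, 0.067], [0.799, -0.108, 0.073]]
salt_shaker 0.54 [328. 293.  20.  18.] 246 [[0.363, -0.192, -0.0], [0.387, -0.17, 0.081], [0.403, -0.155, 0.091]]
{'t': 0.8, 'joint_pos': [-1.212, 0.423, 1.63, -0.0, 1.089, -0.019], 'dq': [-0.001, 0.0, -0.0, 0.0, -0.002, 0.001], 'joint_torque': [-0.001, -54.451, -27.404, 0.065, 0.017, 0.0], 'tcp_pos': [0.231, -0.581, 0.24], 'tool_rot': [0.0, 0.982, 0.188, 0.0], 'force': [0.373, 0.758, 0.738], 'moment': [-0.007, -0.003, 0.012], 'width': 0.088}
```

View pics/scene1.png

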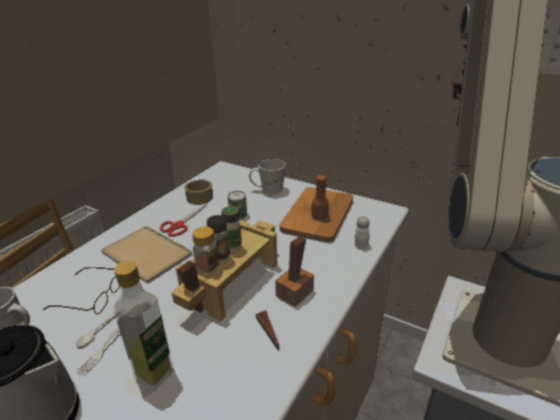

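View pics/top1.png

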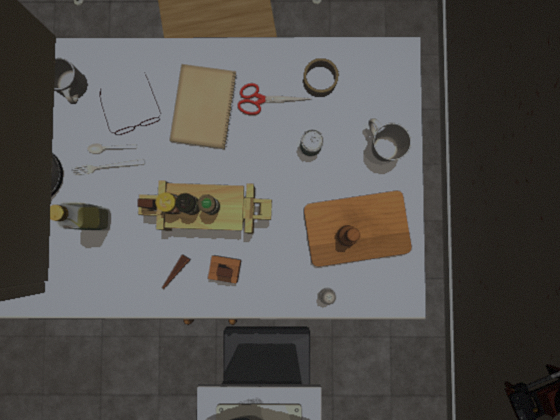

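Candidates for the wedge: the upright one in the block at top (224,270) / scene (297,259), top at 150 mm; the one lying at top (176,270), about 85 mm long; and the finished one in the rack's +y end at (147,203). The upright one fits, since it is in the holder and the largest. I'll confirm in a crop and fit the poses.

```bash
cat > m.py <<'E'
from h import *
acc={"scene":[], "top":[]}
for n in acc:
    for i in range(4):
        p=env.get_image(n); acc[n].append(pts(p)); 
    if n=="top": top=p["img"]
    else: sc=p["img"]
def sel(n,x,y,z):
    q=np.concatenate([a.reshape(-1,3) for a in acc[n]]); 
    m=np.ones(len(q),bool)
    for k,(a,b) in enumerate((x,y,z)): m&=(q[:,k]>a)&(q[:,k]<b)
    return q[m]
def rect(q):
    (c,s,a)=cv2.minAreaRect((q[:,:2]*1000).astype(np.float32)); return np.round(c,1),np.round(s,1),round(a,1),len(q)
def show():
  for n in acc:
    print(n)
    print(" holder top",rect(sel(n,(.40,.50),(.03,.15),(.046,.056))))
    print(" wedge head",rect(sel(n,(.42,.48),(.04,.12),(.144,.156))), sel(n,(.42,.48),(.04,.12),(.144,.156))[:,:].mean(0).round(4))
    for z in (.065,.08,.095,.11,.125,.14):
        q=sel(n,(.42,.48),(.04,.12),(z-.006,z+.006))
        if len(q)>5: print("  z",z,len(q),np.percentile(q,[5,50,95],axis=0)[:,:2].round(4).tolist())
    print(" pounder rim",rect(sel(n,(.48,.60),(-.27,-.16),(.148,.16))), "mid",rect(sel(n,(.48,.60),(-.27,-.16),(.05,.075))))
    print(" board top",rect(sel(n,(.44,.67),(-.40,-.10),(.017,.027))))
    print(" rack 90-106",rect(sel(n,(.50,.70),(-.08,.32),(.092,.108))))
    print(" loose endbd 90-106",rect(sel(n,(.50,.70),(-.06,.06),(.094,.108))))
    print(" bar end",rect(sel(n,(.50,.70),(-.08,-.01),(.08,.092))))
    print(" tin",rect(sel(n,(.70,.85),(-.19,-.07),(.066,.08)))," salt",rect(sel(n,(.33,.43),(-.22,-.12),(.04,.1))))
if __name__=="__main__":
  show()
  a=cv2.resize(top[235:305,140:260],None,fx=5,fy=5,interpolation=cv2.INTER_CUBIC)
  b=cv2.resize(sc[230:310,250:345],None,fx=5,fy=5,interpolation=cv2.INTER_CUBIC)
  c=cv2.resize(top[170:250,200:290],None,fx=3,fy=3,interpolation=cv2.INTER_CUBIC)
  can=np.zeros((600,800,3),np.uint8)
  a=cv2.resize(a,(400,233)); can[:233,:400]=a; b=cv2.resize(b,(400,337));can[:337,400:]=b; can[340:580,:270]=c
  save(can,"crop1.png")
E
python3 m.py
```

```text
scene
 holder top (array([452.1,  87.8]), array([77.5, 61.9]), 80.6, 1815)
 wedge head (array([450.5,  77.7]), array([37.6, 22.6]), 80.2, 459) [0.4488 0.0796 0.1494]
  z 0.065 191 [[0.4421, 0.0838], [0.4481, 0.0974], [0.463, 0.1005]]
  z 0.08 202 [[0.4414, 0.0798], [0.4465, 0.0964], [0.4607, 0.0992]]
  z 0.095 227 [[0.4408, 0.0764], [0.4454, 0.0947], [0.4613, 0.0985]]
  z 0.11 246 [[0.4399, 0.0727], [0.4446, 0.0934], [0.462, 0.0969]]
  z 0.125 272 [[0.4392, 0.0692], [0.4435, 0.0921], [0.4619, 0.0963]]
  z 0.14 282 [[0.4389, 0.0656], [0.4431, 0.0907], [0.4599, 0.0956]]
 pounder rim (array([ 535.1, -220.5]), array([28.5, 28.6]), 17.4, 214) mid (array([ 530.6, -210.9]), array([50.4, 35.5]), 26.7, 567)
 board top (array([ 556.6, -252.5]), array([167.3, 267.9]), 8.2, 8258)
 rack 90-106 (array([607.1, 142.6]), array([262.8, 123.7]), 87.8, 7261)
 loose endbd 90-106 (array([599.4,  35.9]), array([ 49. , 113.5]), 87.8, 1628)
 bar end (array([601. , -22.4]), array([25. , 52.2]), 89.8, 403)
 tin (array([ 775. , -134.3]), array([57.4, 62.4]), 22.9, 701)  salt (array([ 382.6, -167.7]), array([37.
[... 435 characters left out ...]
[0.4604, 0.0843]]
  z 0.125 14 [[0.4583, 0.0705], [0.4596, 0.0786], [0.4609, 0.0875]]
  z 0.14 137 [[0.4408, 0.0586], [0.4501, 0.0702], [0.4593, 0.0895]]
 pounder rim (array([ 536.2, -223.8]), array([27.9, 28.7]), 0.4, 471) mid (array([ 535.2, -218. ]), array([50.9, 40.9]), 8.0, 411)
 board top (array([ 555.3, -253.3]), array([165. , 260.6]), 8.6, 21003)
 rack 90-106 (array([605.4, 127.3]), array([315.2, 120. ]), 88.0, 11562)
 loose endbd 90-106 (array([602.1,  36.6]), array([ 49.1, 120. ]), 88.6, 2650)
 bar end (array([600. , -21.8]), array([22.3, 47.4]), 89.9, 712)
 tin (array([ 774. , -133.9]), array([56.2, 53.3]), 0.6, 1253)  salt (array([ 386. , -172.4]), array([36. , 39.4]), 27.1, 826)
```

View pics/crop1.png

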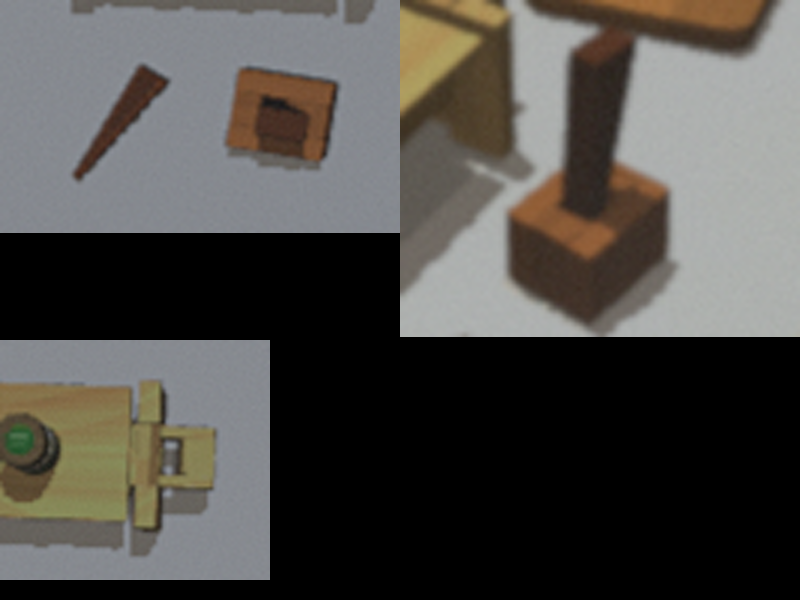

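The crop confirms it: the dark wedge stands in the block (crop at 285,125), with its flat face towards +y and its slope towards -y. The small look-alike lies loose at crop (120,120). The poses are consistent: wedge yaw about -9.3°, rack yaw about -2°, slot mouth about (0.601, 0.003, 0.086). Next is a move planner, then I move.

```bash
cat > pl.py <<'E'
import sys
from h import *
from scipy.spatial.transform import Rotation as R
def yaw(s):
    w,x,y,z=s["tool_rot"]; a=R.from_quat([x,y,z,w]).as_matrix()[:,0]; return np.arctan2(a[1],a[0])
def plan(x,y,z,yd,n,p0=None,y0=None):
    s=env.get_state(); p=np.array(s["tcp_pos"] if p0 is None else p0); a=yaw(s) if y0 is None else y0
    g=np.array([x,y,z]); d=np.radians(yd)-a; d=(d+np.pi)%(2*np.pi)-np.pi
    O=[];T=[]
    for i in range(n):
        w=(g-p)/(n-i); t=np.round(np.clip(-(np.radians(yd)-a+np.pi)%(2*np.pi)-np.pi if 0 else -(((np.radians(yd)-a)+np.pi)%(2*np.pi)-np.pi)/(n-i),-.15,.15),3)
        o=np.round(np.array([np.cos(a)*w[0]+np.sin(a)*w[1], np.sin(a)*w[0]-np.cos(a)*w[1], -w[2]])*100,2)
        O.append(o.tolist());T.append(float(t)); p=p+np.array([np.cos(a)*o[0]+np.sin(a)*o[1],np.sin(a)*o[0]-np.cos(a)*o[1],-o[2]])/100; a-=t
    print("state",np.round(s["tcp_pos"],4),round(np.degrees(yaw(s)),2),"F",np.round(s["force"],1),"w",round(s["width"],4),"t",s["t"])
    for k in range(0,n,8): print(O[k:k+8],T[k:k+8])
    print("end",p.round(4),round(np.degrees(a),2))
if __name__=="__main__":
    v=[float(q) for q in sys.argv[1:]]; plan(*v[:4],int(v[4]))
E
python3 pl.py .4503 .0795 .235 80.7 16
```

```text
state [ 0.2306 -0.5809  0.2397] 21.65 F [-0.3 -1.2  0.1] w 0.0878 t 1.2
[[2.8, -3.33, 0.03], [3.01, -3.14, 0.03], [3.2, -2.95, 0.03], [3.38, -2.73, 0.03], [3.55, -2.51, 0.03], [3.71, -2.28, 0.03], [3.85, -2.03, 0.03], [3.97, -1.78, 0.03]] [-0.064, -0.064, -0.064, -0.065, -0.064, -0.065, -0.064, -0.065]
[[4.08, -1.52, 0.03], [4.16, -1.26, 0.03], [4.24, -0.98, 0.03], [4.29, -0.71, 0.03], [4.33, -0.43, 0.03], [4.35, -0.15, 0.03], [4.34, 0.13, 0.02], [4.33, 0.41, 0.03]] [-0.064, -0.065, -0.064, -0.065, -0.064, -0.065, -0.064, -0.065]
end [0.4503 0.0795 0.235 ] 80.72
```

Call:
drive_tool(offset=[[2.8,-3.33,0.03],[3.01,-3.14,0.03],[3.2,-2.95,0.03],[3.38,-2.73,0.03],[3.55,-2.51,0.03],[3.71,-2.28,0.03],[3.85,-2.03,0.03],[3.97,-1.78,0.03]], turn=[-0.064,-0.064,-0.064,-0.065,-0.064,-0.065,-0.064,-0.065], fingers=[1,1,1,1,1,1,1,1])

```text
t: 2.0
tcp_pos: [0.3407, -0.2491, 0.2375]
tool_rot: [0.0, 0.902, 0.433, 0.0]
force: [0.6, -0.6, 0.1]
width: 0.0875
```

Call:
drive_tool(offset=[[4.08,-1.52,0.03],[4.16,-1.26,0.03],[4.24,-0.98,0.03],[4.29,-0.71,0.03],[4.33,-0.43,0.03],[4.35,-0.15,0.03],[4.34,0.13,0.02],[4.33,0.41,0.03]], turn=[-0.064,-0.065,-0.064,-0.065,-0.064,-0.065,-0.064,-0.065], fingers=[1,1,1,1,1,1,1,1])

```text
t: 2.8
tcp_pos: [0.4507, 0.0814, 0.2353]
tool_rot: [0.0, 0.761, 0.649, 0.0]
force: [0.2, -0.3, -0.9]
width: 0.0875
```

```bash
cat > wr.py <<'E'
from h import *
def wpts(p):
    img=p["img"]; H,W=img.shape[:2]; f=H/2/np.tan(np.radians(p["fovy"])/2)
    c,r=np.meshgrid(np.arange(W),np.arange(H)); u=c-p["cx"]; v=r-p["cy"]; rr=np.hypot(u,v)+1e-9; th=rr/f
    z=p["range_z"].astype(float); z=np.where((z>0)&(th<1.4),z,np.nan); k=np.tan(np.minimum(th,1.4))/rr*z
    X=np.stack([u*k,-v*k,-z,np.ones_like(z)],-1); return (X@np.linalg.inv(p["view"]).T)[...,:3]
def box(q,x,y,z):
    q=q.reshape(-1,3); m=np.ones(len(q),bool)
    for k,(a,b) in enumerate((x,y,z)): m&=(q[:,k]>a)&(q[:,k]<b)
    return q[m]
def rect(q):
    if len(q)<10: return len(q)
    (c,s,a)=cv2.minAreaRect((q[:,:2]*1000).astype(np.float32)); return np.round(c,1),np.round(s,1),round(a,1),len(q)
E
python3 - <<'E'
from wr import *
p=env.get_image("wrist"); P=wpts(p); save(p["img"],"w1.png")
print(np.linalg.inv(p["view"])[:3,3].round(3), p["fovy"])
print("head",rect(box(P,(.42,.48),(.04,.12),(.144,.156)))); print("holder",rect(box(P,(.40,.5),(.03,.15),(.046,.056))))
print("endbd",rect(box(P,(.5,.7),(0,.06),(.098,.108))),"bar",rect(box(P,(.5,.7),(-.08,.01),(.08,.092))))
E
python3 pl.py .4503 .0795 .118 80.7 4
```

```text
[0.461 0.147 0.38 ] 65.70646984690485
head (array([449.2,  74.7]), array([35.9, 20. ]), 80.9, 1233)
holder (array([451.3,  85.8]), array([73.7, 60.6]), 80.7, 2812)
endbd (array([602. ,  32.9]), array([119.6,  48.7]), 1.0, 1531) bar (array([600.3, -13.1]), array([43.3, 50.4]), 87.4, 792)
state [0.4531 0.0859 0.2357] 81.16 F [2.2 1.5 0.6] w 0.0877 t 2.85
[[-0.17, -0.04, 2.94], [-0.17, -0.04, 2.94], [-0.17, -0.05, 2.94], [-0.17, -0.04, 2.95]] [0.002, 0.002, 0.002, 0.002]
end [0.4503 0.0795 0.118 ] 80.71
```

View pics/w1.png

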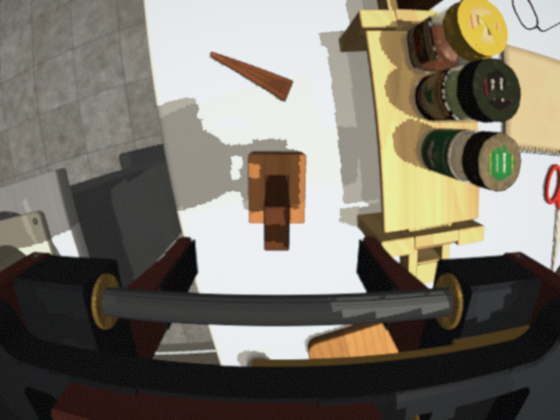

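The wrist view shows the wedge (head at about 277,245) between the open fingers, with nothing close to them. I'll descend.

Call:
drive_tool(offset=[[0,0,0],[0,0,0],[-0.1,0,2],[0,0,2],[0,0,2],[0,0,2],[0,0,2],[0,0,1.7]], turn=[0,0,0,0,0,0,0,0], fingers=[1,1,1,1,1,1,1,1])

```text
t: 3.65
tcp_pos: [0.4496, 0.0768, 0.1172]
tool_rot: [-0.0, 0.763, 0.646, -0.0]
force: [-0.7, -0.3, -0.1]
width: 0.0878
```

Call:
drive_tool(offset=[[0,0,0],[0,0,0],[0,0,0],[0,0,0],[0,0,0],[0,0,0],[0,0,0],[0,0,0]], turn=[0,0,0,0,0,0,0,0], fingers=[1,1,-1,-1,-1,-1,-1,-1], squeeze=25)

```text
t: 4.45
tcp_pos: [0.4502, 0.0786, 0.1181]
tool_rot: [0.0, 0.762, 0.648, 0.0]
force: [0.3, -0.3, -0.2]
width: 0.043
```

Call:
drive_tool(offset=[[0,0,0],[0,0,0],[0,0,0],[0,0,0],[0,0,-0.5],[0,0,-1],[0,0,-1.5],[0,0,-2]], turn=[0,0,0,0,0,0,0,0], fingers=[-1,-1,-1,-1,-1,-1,-1,-1])

```text
t: 5.25
tcp_pos: [0.4497, 0.0784, 0.1687]
tool_rot: [-0.0, 0.762, 0.648, -0.0]
force: [0.3, -0.9, 0.3]
width: 0.0203
```

Call:
drive_tool(offset=[[0,0,-2],[0,0,-2],[0,0,-2],[0,0,-1],[0,0,-0.5],[0,0,0],[0,0,0],[0,0,0]], turn=[0,0,0,0,0,0,0,0], fingers=[-1,-1,-1,-1,-1,-1,-1,-1])

```text
t: 6.05
tcp_pos: [0.4496, 0.0784, 0.2422]
tool_rot: [-0.0, 0.762, 0.648, -0.001]
force: [0.6, 0.1, -1.3]
width: 0.0197
```

```bash
python3 - <<'E'
from wr import *
p=env.get_image("scene"); P=pts(p); s=env.get_state(); print(np.round(s["tcp_pos"],4),s["width"],np.round(s["force"],1))
m=env.trace(p,"wedge")
for d in m[:4]:
    q=P[d["mask"]]; q=q[~np.isnan(q[:,0])]; print(round(d["conf"],2),np.round(d["bbox"]),np.percentile(q,[3,50,97],axis=0).round(3).tolist())
q=box(P,(.42,.48),(.04,.12),(.1,.28))
for z in np.arange(.12,.26,.015):
    a=q[abs(q[:,2]-z)<.006]
    if len(a)>5: print(z.round(3),len(a),np.percentile(a,[5,50,95],axis=0)[:,:2].round(4).tolist())
c=p["img"][180:300,240:360]; save(cv2.resize(c,None,fx=5,fy=5,interpolation=cv2.INTER_CUBIC),"lift.png")
for i in range(3):
  w=env.get_image("wrist"); W=wpts(w)
  # loose end board top & bar
  print("endbd",rect(box(W,(.5,.7),(0.005,.031),(.098,.108))),"bar",rect(box(W,(.5,.7),(-.08,.01),(.08,.092))))
for i in range(3):
  w=env.get_image("top"); W=pts(w)
  print("top endbd",rect(box(W,(.5,.7),(-.005,.031),(.098,.108))),"bar",rect(box(W,(.5,.7),(-.08,.005),(.08,.092))))
E
```

```text
[0.4497 0.0784 0.2422] 0.019466384055150457 [ 0.6  0.  -0.8]
0.76 [267. 329.  21.  37.] [[0.405, 0.189, 0.003], [0.449, 0.218, 0.015], [0.483, 0.249, 0.018]]
0.56 [294. 220.  20.  63.] [[0.441, -0.12, 0.005], [0.451, 0.095, 0.205], [0.553, 0.102, 0.275]]
0.44 [320. 200.  18.  39.] [[0.511, -0.283, 0.022], [0.53, -0.208, 0.062], [0.577, -0.196, 0.139]]
0.135 17 [[0.4438, 0.095], [0.4493, 0.1015], [0.4635, 0.1037]]
0.15 45 [[0.4427, 0.0954], [0.4498, 0.1005], [0.4616, 0.1027]]
0.165 49 [[0.4424, 0.0902], [0.4477, 0.099], [0.4611, 0.1018]]
0.18 57 [[0.4416, 0.0869], [0.4483, 0.0978], [0.4622, 0.1006]]
0.195 61 [[0.4412, 0.084], [0.446, 0.0966], [0.4625, 0.0997]]
0.21 65 [[0.4406, 0.0787], [0.4449, 0.0953], [0.4612, 0.0994]]
0.225 64 [[0.4328, 0.0853], [0.448, 0.095], [0.4614, 0.0979]]
0.24 102 [[0.4305, 0.0727], [0.4426, 0.0923], [0.4675, 0.0966]]
0.255 101 [[0.4301, 0.0772], [0.4441, 0.0924], [0.4675, 0.096]]
endbd (array([602. ,  20.4]), array([ 18.3, 121. ]), 88.1, 1554) bar (array([600.8, -12. ]), array([45.2, 50.9]), 88.2, 955)
endbd (array([602.1,  20.2]), array([ 18.3, 121.4]), 87.7, 1573) bar (array([600.8, -12.8]), array([42.6, 50.7]), 88.9, 954)
endbd (array([601.7,  20.1]), array([ 18.9, 120.7]), 87.5, 1554) bar (array([600.6, -12.8]), array([43.1, 50.4]), 89.1, 958)
top endbd (array([601.7,  21.9]), array([ 17.9, 119.8]), 87.9, 288) bar (array([601. , -14.4]), array([36.8, 49.3]), 89.7, 252)
top endbd (array([601.6,  21.8]), array([ 17.8, 119.7]), 87.8, 283) bar (array([600.9, -13.8]), array([36.9, 49.7]), 88.5, 248)
top endbd (array([601.5,  21.9]), array([ 17.9, 119.7]), 87.9, 297) bar (array([601.2, -14.1]), array([37.1, 49.7]), 89.3, 250)
```

View pics/lift.png

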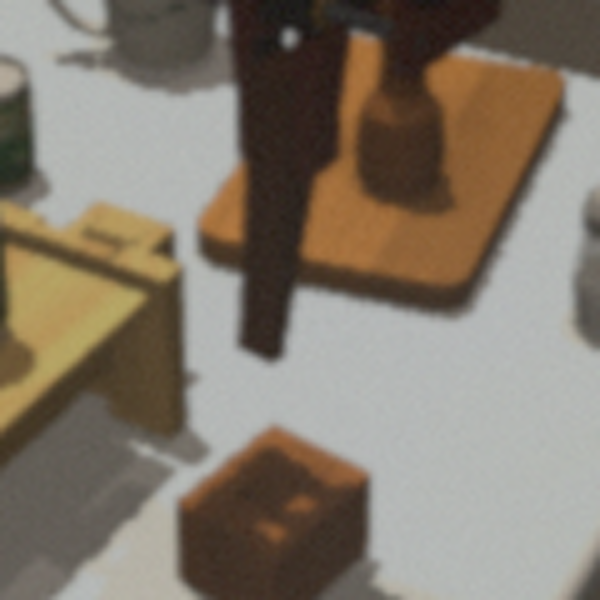

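Lifted and vertical, tip at (crop 260,350), empty holder below. Move above the slot.

```bash
python3 pl.py .6005 -.006 .240 87.9 7
```

```text
state [0.4501 0.0785 0.2428] 80.72 F [-0.  -0.4 -0.9] w 0.02 t 6.45
[[-0.84, 2.32, 0.04], [-0.89, 2.3, 0.04], [-0.93, 2.28, 0.04], [-0.97, 2.27, 0.04], [-1.01, 2.25, 0.04], [-1.05, 2.23, 0.04], [-1.08, 2.2, 0.04]] [-0.018, -0.018, -0.018, -0.018, -0.018, -0.018, -0.017]
end [ 0.6005 -0.006   0.24  ] 87.88
```

Call:
drive_tool(offset=[[-0.84,2.32,0.04],[-0.89,2.3,0.04],[-0.93,2.28,0.04],[-0.97,2.27,0.04],[-1.01,2.25,0.04],[-1.05,2.23,0.04],[-1.08,2.2,0.04],[0,0,0]], turn=[-0.018,-0.018,-0.018,-0.018,-0.018,-0.018,-0.017,0], fingers=[-1,-1,-1,-1,-1,-1,-1,-1])

```text
t: 7.25
tcp_pos: [0.6027, -0.0072, 0.24]
tool_rot: [0.001, 0.72, 0.693, 0.0]
force: [0.0, -0.7, -0.3]
width: 0.02
```

Call:
drive_tool(offset=[[0,0,0],[0,0,0],[0,0,0],[0,0,0.5],[0,0,1],[0,0,1],[0,0,0.3],[0,0,0]], turn=[0,0,0,0,0,0,0,0], fingers=[-1,-1,-1,-1,-1,-1,-1,-1])

```text
t: 8.05
tcp_pos: [0.5999, -0.0059, 0.211]
tool_rot: [-0.001, 0.72, 0.694, -0.001]
force: [0.0, 0.5, -0.7]
width: 0.0199
```

```bash
python3 - <<'E'
from wr import *
s=env.get_state(); print(np.round(s["tcp_pos"],4),np.round(s["tool_rot"],4),np.round(s["force"],1))
w=env.get_image("wrist"); sc=env.get_image("scene"); tp=env.get_image("top")
can=np.zeros((600,800,3),np.uint8); can[:315,:420]=cv2.resize(w["img"],(420,315))
# project expected tip into scene
a=sc["img"][200:290,215:315]; can[:342,420:800]=cv2.resize(a,(380,342),interpolation=cv2.INTER_CUBIC)
b=w["img"][180:300,250:450]; can[345:585,0:400]=cv2.resize(b,(400,240),interpolation=cv2.INTER_CUBIC)
c=tp["img"][180:240,225:295]; can[345:585,410:690]=cv2.resize(c,(280,240),interpolation=cv2.INTER_CUBIC)
save(can,"slot1.png")
P=pts(sc)
q=box(P,(.57,.63),(-.06,.012),(.088,.2))
for z in np.arange(.094,.2,.012):
    a=q[abs(q[:,2]-z)<.006]
    if len(a)>5: print(z.round(3),len(a),np.percentile(a,[5,50,95],axis=0)[:,:2].round(4).tolist())
q=box(P,(.5,.7),(-.01,.031),(.098,.108)); print("sc endbd",rect(q),rect(box(P,(.5,.7),(-.08,.005),(.08,.092))))
W=pts(tp); print("top endbd",rect(box(W,(.5,.7),(-.01,.031),(.098,.108))))
W=wpts(w); print("wr endbd",rect(box(W,(.5,.7),(-.01,.031),(.098,.108))))
E
```

```text
[ 0.5999 -0.0059  0.211 ] [-7.000e-04  7.201e-01  6.939e-01 -7.000e-04] [ 0.   0.5 -0.7]
0.094 33 [[0.5771, -0.0302], [0.5965, -0.0178], [0.6179, -0.0039]]
0.118 6 [[0.5917, 0.0074], [0.5923, 0.0108], [0.593, 0.0117]]
0.13 6 [[0.5906, 0.006], [0.5918, 0.008], [0.5921, 0.0119]]
0.142 11 [[0.5906, 0.0005], [0.5921, 0.0068], [0.5933, 0.0103]]
0.154 14 [[0.5906, 0.0008], [0.5919, 0.0047], [0.5934, 0.01]]
0.166 21 [[0.5904, -0.0043], [0.5925, 0.0066], [0.599, 0.0118]]
0.178 29 [[0.5907, -0.006], [0.5922, 0.0043], [0.606, 0.0118]]
0.19 26 [[0.59, -0.0052], [0.5926, 0.0079], [0.6093, 0.0119]]
sc endbd (array([598.,  22.]), array([ 18.7, 111.1]), 88.0, 170) (array([600.3, -15.5]), array([34. , 49.6]), 84.4, 103)
top endbd (array([555.,  20.]), array([12.2,  9.9]), 1.7, 24)
wr endbd (array([602.4,  21. ]), array([ 17.8, 120.4]), 87.9, 2964)
```

View pics/slot1.png

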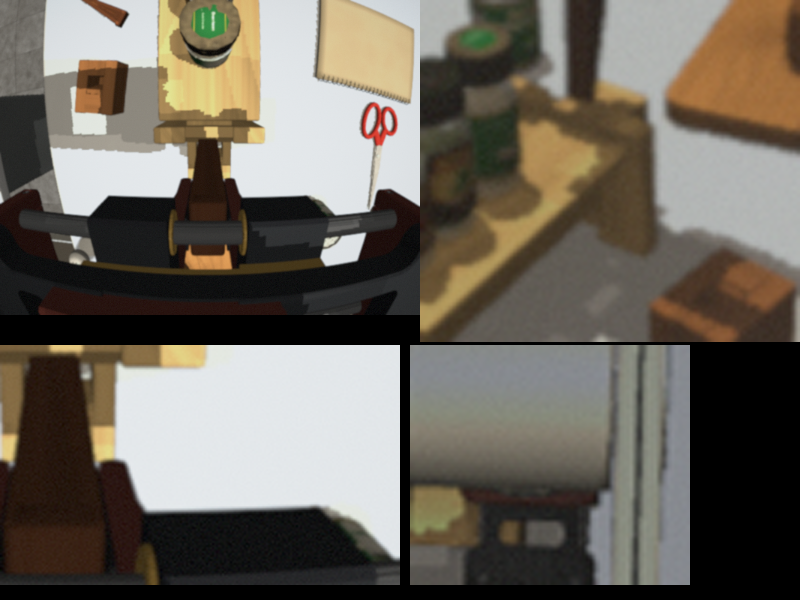

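The tip is just above the slot and centred between the rails (wrist crop: wedge centre column 55, slot centre 59). I'll lower slowly and watch the force.

Call:
drive_tool(offset=[[0.1,0.05,0.5],[0,0,0.7],[0,0,0.7],[0,0,0.7],[0,0,0.7],[0,0,0.5],[0,0,0],[0,0,0]], turn=[0,0,0,0,0,0,0,0], fingers=[-1,-1,-1,-1,-1,-1,-1,-1])

```text
t: 9.0
tcp_pos: [0.6005, -0.0051, 0.1734]
tool_rot: [-0.0, 0.72, 0.694, -0.001]
force: [-0.0, -4.3, -3.9]
width: 0.0199
```

Call:
drive_tool(offset=[[0,0,0.3],[0,0,0.3],[0,0,0.2],[0,0,0.2],[0,0,0.2],[0,0,0.1],[0,0,0],[0,0,0]], turn=[0,0,0,0,0,0,0,0], fingers=[-1,-1,-1,-1,-1,-1,-1,-1])

```text
t: 9.8
tcp_pos: [0.6013, -0.0047, 0.1622]
tool_rot: [0.0, 0.72, 0.694, 0.0]
force: [-1.8, -2.8, 9.3]
width: 0.0196
```

```bash
python3 - <<'E'
from wr import *
s=env.get_state(); print(np.round(s["tcp_pos"],4),np.round(s["tool_rot"],4),np.round(s["force"],1),np.round(s["moment"],2))
w=env.get_image("wrist"); sc=env.get_image("scene")
can=np.zeros((600,800,3),np.uint8)
a=sc["img"][190:270,230:310]; can[:400,400:800]=cv2.resize(a,(400,400),interpolation=cv2.INTER_CUBIC)
b=w["img"][150:310,200:360]; can[:400,0:400]=cv2.resize(b,(400,400),interpolation=cv2.INTER_CUBIC)
save(can,"slot2.png")
W=wpts(w); print("wr endbd",rect(box(W,(.5,.7),(-.01,.033),(.098,.106))))
hd=box(W,(.58,.62),(-.04,.015),(.18,.23)); print("wedge head",rect(hd),hd[:,2].mean() if len(hd) else 0)
E
```

```text
[ 0.6013 -0.0047  0.1622] [1.000e-04 7.201e-01 6.939e-01 4.000e-04] [-1.8 -2.8  9.3] [-0.42  0.59  0.05]
wr endbd (array([602.3,  23.4]), array([ 19.1, 119.9]), 89.9, 4100)
wedge head (array([600.6,  -8.5]), array([37.1, 37.3]), 87.1, 4245) 0.19580008266653243
```

View pics/slot2.png

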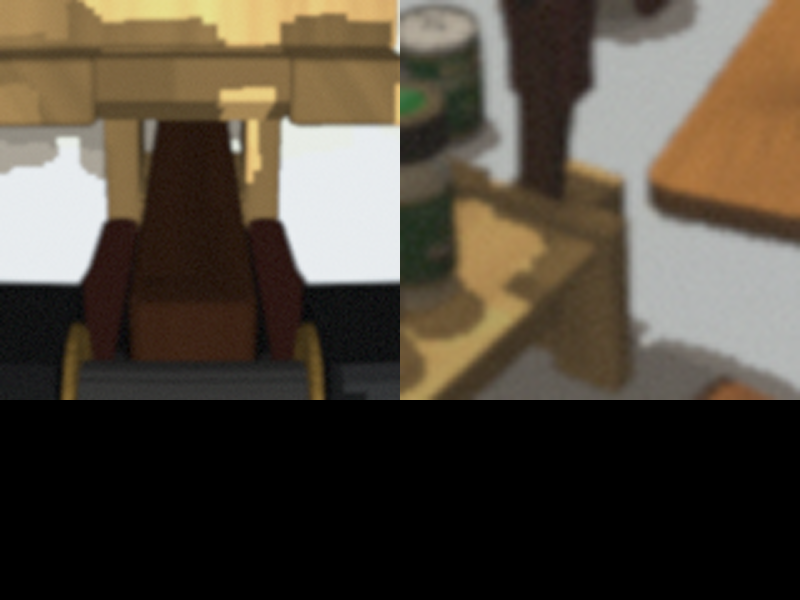

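```bash
python3 - <<'E'
from wr import *
def fit(q):
    for _ in range(4):
        c=np.median(q,0); u,s,v=np.linalg.svd(q-q.mean(0),full_matrices=False); n=v[2]; d=(q-q.mean(0))@n; q=q[abs(d)<2*d.std()+3e-4]
    return q.mean(0).round(4),(n*np.sign(n[2])).round(3),len(q),d.std().round(5)
w=env.get_image("wrist"); W=wpts(w); sub=W[150:310,200:360]
print(env.get_state()["force"].round(1) if hasattr(env.get_state()["force"],'round') else env.get_state()["force"])
# pixel rows in crop/2.5
sl=W[150+55:150+112, 200+66:200+84]; q=sl.reshape(-1,3); q=q[~np.isnan(q[:,0])]; print("slope face",fit(q), q[:,2].min(),q[:,2].max())
hd=W[150+124:150+141, 200+57:200+98].reshape(-1,3); hd=hd[~np.isnan(hd[:,0])]; print("head",fit(hd), np.percentile(hd,[2,98],axis=0).round(4).tolist())
bv=W[150+20:150+47,200+40:200+115].reshape(-1,3); bv=bv[~np.isnan(bv[:,0])]
for r in range(150+14,150+52,3): print(r,W[r,200+60].round(4),W[r,285].round(4))
# bar rails
for c in (247,248,303,307): print([ (r,W[r,c].round(4).tolist()) for r in range(200,240,6)])
E
```

```text
[-1.7 -1.8  8.9]
slope face (array([0.6008, 0.0114, 0.1523]), array([0.041, 0.997, 0.067]), 1018, np.float64(0.00023)) 0.10724152886956759 0.1861239180276532
head (array([0.6017, 0.004 , 0.1943]), array([ 0.006, -0.073,  0.997]), 683, np.float64(0.00054)) [[0.5941, 0.0001, 0.1929], [0.6094, 0.0075, 0.1953]]
164 [0.592  0.0391 0.0945] [0.6084 0.0387 0.097 ]
167 [0.592  0.0373 0.096 ] [0.6083 0.0365 0.095 ]
170 [0.5915 0.0343 0.0875] [0.6084 0.0335 0.0868]
173 [0.5922 0.0343 0.103 ] [0.6081 0.0334 0.101 ]
176 [0.5921 0.0321 0.1015] [0.608  0.0315 0.1016]
179 [0.5919 0.0301 0.1012] [0.6079 0.0297 0.1024]
182 [0.5919 0.0283 0.102 ] [0.6078 0.0278 0.1029]
185 [0.5918 0.0264 0.1022] [0.6078 0.0256 0.101 ]
188 [0.5917 0.0245 0.1023] [0.6077 0.0239 0.1024]
191 [0.5915 0.0221 0.1   ] [0.6077 0.0214 0.0996]
194 [0.5911 0.0193 0.0957] [0.6077 0.0188 0.0969]
197 [0.5909 0.0166 0.0926] [0.6077 0.016  0.0929]
200 [ 5.852e-01 -5.700e-03 -5.000e-04] [0.6075 0.0149 0.0975]
[(200, [0.5814, 0.0137, 0.087]), (206, [0.581, 0.0091, 0.0859]), (212, [0.5808, 0.0049, 0.0865]), (218, [nan, nan, nan]), (224, [0.5802, -0.0039, 0.0863]), (230, [0.5799, -0.0085, 0.086]), (236, [0.5794, -0.0136, 0.0843])]
[(200, [0.582, 0.0135, 0.0864]), (206, [0.5817, 0.0091, 0.086]), (212, [0.5815, 0.0049, 0.0866]), (218, [0.5811, 0.0003, 0.0856]), (224, [0.5809, -0.004, 0.086]), (230, [0.5807, -0.0082, 0.0869]), (236, [0.5804, -0.0127, 0.087])]
[(200, [0.6203, 0.012, 0.0864]), (206, [0.6202, 0.0076, 0.0859]), (212, [0.6202, 0.0033, 0.086]), (218, [0.62, -0.001, 0.0864]), (224, [0.6201, -0.0058, 0.0853]), (230, [0.62, -0.0103, 0.0852]), (236, [0.6198, -0.0145, 0.0863])]
[(200, [0.6231, 0.0118, 0.0859]), (206, [0.6231, 0.0075, 0.0859]), (212, [0.6229, 0.0035, 0.0872]), (218, [0.623, -0.0014, 0.0853]), (224, [0.6228, -0.0056, 0.0862]), (230, [0.6229, -0.0106, 0.0846]), (236, [0.6228, -0.0147, 0.086])]
```

```bash
python3 - <<'E'
from wr import *
def slope(P,x,y,z0,z1):
    zs=[];ys=[]
    for z in np.arange(z0,z1,.008):
        a=box(P,x,y,(z-.004,z+.004))
        if len(a)>4: zs.append(z); ys.append(np.percentile(a[:,1],90))
    return np.round(ys,4).tolist()
sc=env.get_image("scene"); P=pts(sc)
print("scene flat by z", slope(P,(.585,.62),(-.04,.03),.112,.16))
w=env.get_image("wrist"); W=wpts(w)
for n,Q in(("sc",P),("wr",W)):
    q=box(Q,(.56,.64),(0,.05),(.0995,.106)); print(n,"top strip y",np.percentile(q[:,1],[1,5,50,95,99]).round(4),len(q))
    q=box(Q,(.56,.64),(0,.30),(.085,.099)); print(n,"deck z",np.median(q[:,2]).round(4), "deck edge", np.percentile(q[q[:,1]>.03][:,1],[1,3]).round(4))
q=W[255:262,:,:]
# finished-end and other refs: whole rack along y
for n,Q in(("sc",P),("wr",W)):
    a=box(Q,(.55,.65),(.2,.31),(.0985,.108)); print(n,"+y board strip",np.percentile(a[:,1],[1,50,99]).round(4),len(a))
    a=box(Q,(.42,.5),(.03,.15),(.045,.056)); print(n,"holder",rect(a))
E
```

```text
scene flat by z [0.0162, 0.0161, 0.0148, 0.0148, 0.0145, 0.0134]
sc top strip y [0.0042 0.0138 0.0289 0.0367 0.0464] 152
sc deck z 0.0968 deck edge [0.0337 0.0377]
wr top strip y [0.0145 0.0175 0.0267 0.0335 0.0345] 2776
wr deck z 0.0959 deck edge [0.0337 0.0353]
sc +y board strip [0.2024 0.2387 0.2731] 275
sc holder (array([452.8,  88.8]), array([76.9, 61.8]), 82.6, 557)Traceback (most recent call last):
  File "<stdin>", line 17, in <module>
    return _quantile_unchecked(
        a, q, axis, out, overwrite_input, method, keepdims, weights)
    return _ureduce(a,
                    func=_quantile_ureduce_func,
    ...<5 lines>...
                    overwrite_input=overwrite_input,
                    method=method)
    r = func(a, **kwargs)
    result = _quantile(arr,
                       quantiles=q,
    ...<2 lines>...
                       out=out,
                       weights=wgt)
    slices_having_nans = np.isnan(arr[-1, ...])
                                  ~~~^^^^^^^^^
IndexError: index -1 is out of bounds for axis 0 with size 0
```

Both the wrist and scene data show the wedge leaning about 4° in the grip, tip towards +y, and it already leaned that way in the holder. So the tip touched the board early and pushed it about 3.5–4 mm. I'll mend this: withdraw, push the board back with the wedge tip from the inside, straighten the wedge against the bar end, then insert again.

Call:
drive_tool(offset=[[0,0,-0.5],[0,0,-1],[0,0,-1.5],[0,0,-1.5],[0,0,-1.5],[0,0,-1],[0,0,-0.5],[0,0,0]], turn=[0,0,0,0,0,0,0,0], fingers=[-1,-1,-1,-1,-1,-1,-1,-1], squeeze=45)

```text
t: 10.85
tcp_pos: [0.6015, -0.0047, 0.2372]
tool_rot: [0.0, 0.72, 0.694, 0.001]
force: [-0.1, 1.0, -0.5]
width: 0.0194
```

```bash
cat > tilt.py <<'E'
from wr import *
def fit(q):
    for _ in range(4):
        u,s,v=np.linalg.svd(q-q.mean(0),full_matrices=False); n=v[2]; d=(q-q.mean(0))@n; q=q[abs(d)<2*d.std()+3e-4]
    return q.mean(0).round(4),(n*np.sign(n[2])).round(3),len(q),d.std().round(5)
w=env.get_image("wrist"); W=wpts(w); s=env.get_state(); t=np.array(s["tcp_pos"]); print(t.round(4),np.round(s["force"],1))
q=box(W,(t[0]-.006,t[0]+.006),(t[1]-.005,t[1]+.045),(t[2]-.09,t[2]+.015)); print("flat face",fit(q)); 
for z in (-.1,-.095,-.105,-.11):
    a=box(W,(t[0]-.008,t[0]+.008),(t[1]-.005,t[1]+.045),(t[2]+z-.003,t[2]+z+.003)); print(z,len(a),np.percentile(a[:,1],[10,90]).round(4) if len(a) else "")
a=box(W,(.57,.63),(0,.06),(.0985,.106)); print("board strip",np.percentile(a[:,1],[1,5,95,99]).round(4),len(a))
E
python3 tilt.py
```

```text
[ 0.6011 -0.0048  0.2364] [-0.4  0.2 -1.2]
flat face (array([0.601 , 0.0125, 0.2127]), array([0.037, 0.997, 0.067]), 1351, np.float64(0.00022))
-0.1 36 [0.0172 0.018 ]
-0.095 41 [0.0169 0.0175]
-0.105 18 [0.0175 0.018 ]
-0.11 0 
board strip [0.0176 0.0205 0.0338 0.0345] 1089
```

Call:
drive_tool(offset=[[1.2,0,0],[1.2,0,0],[1.0,0,0],[0,0,0.5],[0,0,1],[0,0,1],[0,0,0.3],[0,0,0]], turn=[0,0,0,0,0,0,0,0], fingers=[-1,-1,-1,-1,-1,-1,-1,-1])

```text
t: 11.7
tcp_pos: [0.6017, 0.0286, 0.207]
tool_rot: [-0.001, 0.72, 0.694, -0.001]
force: [-0.1, 0.5, -0.4]
width: 0.0199
```

Call:
drive_tool(offset=[[0,0,0],[0,0,0.1],[0,0,0.1],[0,0,0]], turn=[0,0,0,0], fingers=[-1,-1,-1,-1])

```text
t: 12.1
tcp_pos: [0.6023, 0.0289, 0.2063]
tool_rot: [0.0, 0.72, 0.694, 0.0]
force: [0.3, -0.5, 0.1]
width: 0.0198
```

Call:
drive_tool(offset=[[0,0,0.1],[0,0,0],[0,0,0]], turn=[0,0,0], fingers=[-1,-1,-1])

```text
t: 12.4
tcp_pos: [0.6023, 0.029, 0.2052]
tool_rot: [0.0, 0.72, 0.694, 0.0]
force: [1.0, 0.1, -0.5]
width: 0.0195
```

```bash
python3 - <<'E'
from wr import *
s=env.get_state(); print(np.round(s["tcp_pos"],4),np.round(s["force"],1))
w=env.get_image("wrist"); b=w["img"][120:300,180:400]; save(cv2.resize(b,(660,540),interpolation=cv2.INTER_CUBIC),"push.png")
W=wpts(w); t=np.array(s["tcp_pos"])
a=box(W,(.595,.609),(.03,.07),(.08,.125))
for z in np.arange(.088,.125,.003):
    k=a[abs(a[:,2]-z)<.0015]
    if len(k): print(z.round(3),len(k),np.percentile(k[:,1],[5,50,95]).round(4))
E
```

```text
[0.6023 0.029  0.2052] [ 1.   0.1 -0.5]
0.094 115 [0.0521 0.0624 0.069 ]
0.097 310 [0.0519 0.0602 0.069 ]
0.1 10 [0.0511 0.0513 0.0516]
0.103 14 [0.051  0.0514 0.0517]
0.106 19 [0.0507 0.0512 0.0516]
0.109 18 [0.0506 0.051  0.0514]
0.112 16 [0.0504 0.0508 0.0511]
0.115 19 [0.0503 0.0507 0.051 ]
0.118 21 [0.0501 0.0504 0.0508]
0.121 24 [0.0498 0.0502 0.0505]
0.124 16 [0.0495 0.05   0.0504]
```

View pics/push.png

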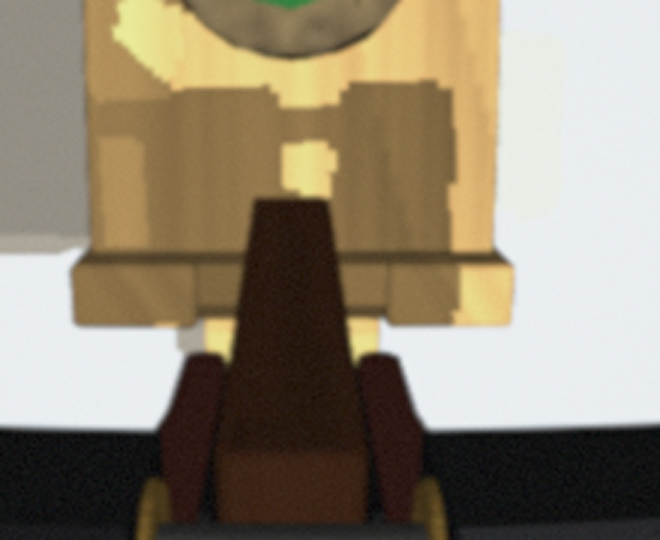

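The tip (crop 290,200) is just above the deck, inside the board's inner edge (row 258). Push gently towards -y.

Call:
drive_tool(offset=[[-0.4,0,0],[-0.4,0,0],[-0.2,0,0],[-0.1,0,0],[-0.1,0,0],[0,0,0],[0,0,0]], turn=[0,0,0,0,0,0,0], fingers=[-1,-1,-1,-1,-1,-1,-1])

```text
t: 13.15
tcp_pos: [0.6019, 0.018, 0.2051]
tool_rot: [-0.001, 0.72, 0.694, 0.001]
force: [-0.2, 5.9, -0.8]
width: 0.0198
```

```bash
cat > bd.py <<'E'
from wr import *
s=env.get_state(); print(np.round(s["tcp_pos"],4),np.round(s["force"],1),s["t"])
w=env.get_image("wrist"); W=wpts(w)
for x in ((.55,.58),(.622,.65)):
    a=box(W,x,(0,.06),(.1,.106)); print("board top strip",np.percentile(a[:,1],[1,5,95,99]).round(4),len(a))
E
python3 bd.py
```

```text
[0.6019 0.018  0.2051] [-0.2  5.9 -0.8] 13.15
board top strip [0.0163 0.0171 0.0331 0.0339] 793
board top strip [0.0131 0.0143 0.0304 0.0312] 726
```

Call:
drive_tool(offset=[[-0.1,0,0],[-0.1,0,0],[0,0,0],[0,0,0]], turn=[0,0,0,0], fingers=[-1,-1,-1,-1])

```text
t: 13.6
tcp_pos: [0.6018, 0.0161, 0.2051]
tool_rot: [-0.001, 0.72, 0.694, 0.001]
force: [0.1, 6.4, -1.5]
width: 0.0197
```

Call:
drive_tool(offset=[[-0.1,0,0],[0,0,0],[0,0,0]], turn=[0,0,0], fingers=[-1,-1,-1])

```text
t: 13.9
tcp_pos: [0.6018, 0.0151, 0.2051]
tool_rot: [-0.001, 0.72, 0.694, 0.001]
force: [0.3, 6.2, -2.1]
width: 0.0198
```

```bash
python3 bd.py
```

```text
[0.6018 0.0151 0.2051] [ 0.3  6.2 -2.1] 13.9
board top strip [0.0133 0.0142 0.0302 0.031 ] 792
board top strip [0.0102 0.0115 0.0276 0.0284] 732
```

Call:
drive_tool(offset=[[-0.06,0,0],[-0.06,0,0],[0,0,0]], turn=[0,0,0], fingers=[-1,-1,-1])

```text
t: 14.25
tcp_pos: [0.6017, 0.014, 0.2051]
tool_rot: [-0.001, 0.72, 0.694, 0.001]
force: [0.8, 7.0, -0.9]
width: 0.0197
```

```bash
python3 bd.py
```

```text
[0.6017 0.014  0.2051] [ 0.8  7.  -0.9] 14.25
board top strip [0.0121 0.013  0.0291 0.0301] 792
board top strip [0.009  0.0104 0.0265 0.0273] 730
```

The board is back at its loose position (inner edge about 29 mm, as at the start). Back off, lift, go outside the bar end, then lower.

Call:
drive_tool(offset=[[0.3,0,0],[0.2,0,-0.5],[0,0,-1.5],[0,0,-1.5],[0,0,0],[-2,0,0],[-3,0,0],[-2.4,0,0]], turn=[0,0,0,0,0,0,0,0], fingers=[-1,-1,-1,-1,-1,-1,-1,-1])

```text
t: 15.1
tcp_pos: [0.5991, -0.0572, 0.2407]
tool_rot: [0.0, 0.72, 0.694, 0.0]
force: [-0.1, 0.1, -0.4]
width: 0.0198
```

Call:
drive_tool(offset=[[-1.2,0,0],[0,0,0],[0,0,1],[0,0,2],[0,0,2],[0,0,2],[0,0,1],[0,0,0]], turn=[0,0,0,0,0,0,0,0], fingers=[-1,-1,-1,-1,-1,-1,-1,-1])

```text
t: 15.9
tcp_pos: [0.5976, -0.0671, 0.1583]
tool_rot: [-0.001, 0.72, 0.694, -0.001]
force: [-0.1, -0.3, -1.2]
width: 0.0197
```

```bash
python3 tilt.py; python3 - <<'E'
from wr import *
W=wpts(env.get_image("wrist"))
a=box(W,(.57,.63),(-.08,.01),(.080,.091)); print("bar",np.percentile(a[:,1],[0,1,3]).round(4), rect(a))
W=pts(env.get_image("scene"))
E
```

```text
[ 0.5984 -0.0674  0.1595] [ 0.9 -0.4 -0.4]
flat face (array([ 0.5985, -0.0463,  0.1274]), array([1.   , 0.021, 0.004]), 1690, np.float64(0.00347))
-0.1 41 [-0.0453 -0.0446]
-0.095 43 [-0.0457 -0.0448]
-0.105 27 [-0.045  -0.0444]
-0.11 0 
board strip [0.0118 0.0144 0.0281 0.0289] 2248
bar [-0.0482 -0.0471 -0.0464] (array([602.5, -18.9]), array([58.3, 53.2]), 88.9, 3775)
```

Call:
drive_tool(offset=[[0,0,0],[0.3,0,0],[0.4,0,0],[0.3,0,0],[0.2,0,0],[0.2,0,0],[0,0,0]], turn=[0,0,0,0,0,0,0], fingers=[-1,-1,-1,-1,-1,-1,-1], squeeze=8)

```text
t: 16.75
tcp_pos: [0.5993, -0.054, 0.1603]
tool_rot: [0.0, 0.72, 0.694, 0.0]
force: [-0.3, -1.4, -0.5]
width: 0.0197
```

Call:
drive_tool(offset=[[0.1,0,0],[0.1,0,0],[0.1,0,0],[0,0,0]], turn=[0,0,0,0], fingers=[-1,-1,-1,-1])

```text
t: 17.15
tcp_pos: [0.5994, -0.0511, 0.1602]
tool_rot: [0.0, 0.72, 0.694, 0.0]
force: [0.6, -1.8, 0.4]
width: 0.0201
```

```bash
sed -i 's/-.005,t\[1\]+.045),(t\[2\]-.09,t\[2\]+.015/+.008,t[1]+.03),(t[2]-.06,t[2]+.015/' tilt.py; python3 tilt.py
```

```text
[ 0.5994 -0.0512  0.1602] [ 0.7 -1.2  0.7]
flat face (array([ 0.5994, -0.0362,  0.1454]), array([0.04 , 0.999, 0.031]), 1070, np.float64(0.00022))
-0.1 0 
-0.095 0 
-0.105 0 
-0.11 0 
board strip [0.0117 0.0145 0.0276 0.0287] 2142
```

Call:
drive_tool(offset=[[0.1,0,0],[0.1,0,0],[0.08,0,0],[0,0,0]], turn=[0,0,0,0], fingers=[-1,-1,-1,-1])

```text
t: 17.6
tcp_pos: [0.5994, -0.0482, 0.1602]
tool_rot: [-0.0, 0.72, 0.694, 0.0]
force: [0.2, -1.2, -0.1]
width: 0.02
```

```bash
python3 tilt.py
```

```text
[ 0.5994 -0.0482  0.1602] [ 0.3 -0.6 -0.1]
flat face (array([ 0.5995, -0.0342,  0.1453]), array([0.039, 0.999, 0.008]), 1018, np.float64(0.0002))
-0.1 7 [-0.0035 -0.0033]
-0.095 28 [-0.0038 -0.0033]
-0.105 0 
-0.11 0 
board strip [0.0113 0.0144 0.0278 0.0287] 2187
```

The wedge is upright now (0.5°). Take a firmer grip, back off, lift, and go over the slot.

Call:
drive_tool(offset=[[0.05,0,0],[0,0,0],[-0.5,0,0],[-1.05,0,0],[0,0,-1.5],[0,0,-2],[0,0,-2],[0,0,-0.5]], turn=[0,0,0,0,0,0,0,0], fingers=[-1,-1,-1,-1,-1,-1,-1,-1], squeeze=25)

```text
t: 18.45
tcp_pos: [0.6003, -0.0637, 0.2233]
tool_rot: [0.002, 0.72, 0.694, 0.002]
force: [-0.2, -0.5, -0.9]
width: 0.02
```

Call:
drive_tool(offset=[[1,0,0],[2,0,0],[1.8,0,0],[0.92,0,0],[0,0,0],[0,0,0],[0,0,0]], turn=[0,0,0,0,0,0,0], fingers=[-1,-1,-1,-1,-1,-1,-1])

```text
t: 19.15
tcp_pos: [0.601, -0.0065, 0.22]
tool_rot: [-0.0, 0.72, 0.694, -0.0]
force: [-0.2, -0.2, -1.7]
width: 0.0198
```

```bash
python3 tilt.py; python3 bd.py; python3 - <<'E'
from wr import *
w=env.get_image("wrist"); W=wpts(w)
q=box(W,(.595,.607),(.0,.024),(.086,.0995))
a=box(W,(.575,.582),(-.05,.03),(.083,.104)); 
for z in np.arange(.084,.104,.002):
    k=a[abs(a[:,2]-z)<.001]
    if len(k): print(z.round(3),len(k),np.percentile(k[:,1],[2,50,98]).round(4))
E
```

```text
[ 0.601  -0.0067  0.2201] [-0.2 -0.1 -1.4]
flat face (array([0.601 , 0.0075, 0.2051]), array([0.041, 0.999, 0.009]), 1019, np.float64(0.0002))
-0.1 34 [0.0079 0.0085]
-0.095 36 [0.0078 0.0085]
-0.105 36 [0.0079 0.0085]
-0.11 2 [0.0079 0.0079]
board strip [0.0117 0.0147 0.0282 0.0292] 1241
[ 0.601  -0.0067  0.2201] [-0.2 -0.1 -1.4] 19.2
board top strip [0.0128 0.0136 0.0287 0.0295] 699
board top strip [0.01   0.0109 0.0262 0.0272] 647
0.084 34 [-0.0306 -0.0144  0.0162]
0.086 271 [-0.0313 -0.012   0.0215]
0.088 17 [-0.0307 -0.0108  0.0226]
0.09 1 [0.0296 0.0296 0.0296]
0.092 10 [0.0114 0.0213 0.0297]
0.094 9 [0.0117 0.0127 0.027 ]
0.096 12 [0.013  0.0143 0.0261]
0.098 10 [0.0149 0.016  0.0295]
0.1 25 [0.0155 0.023  0.0298]
0.102 120 [0.0137 0.0225 0.0291]
```

Call:
drive_tool(offset=[[0,0,0.5],[0,0,1],[0,0,1],[0,0,1],[0,0,1],[0,0,0.5],[0,0,0.3],[0,0,0]], turn=[0,0,0,0,0,0,0,0], fingers=[-1,-1,-1,-1,-1,-1,-1,-1])

```text
t: 20.1
tcp_pos: [0.6009, -0.0061, 0.1667]
tool_rot: [-0.0, 0.72, 0.694, -0.0]
force: [-0.5, -0.9, -0.6]
width: 0.0198
```

Call:
drive_tool(offset=[[0.05,0,0.3],[0.05,0,0.3],[0,0,0.2],[0,0,0],[0,0,0]], turn=[0,0,0,0,0], fingers=[-1,-1,-1,-1,-1])

```text
t: 20.6
tcp_pos: [0.6011, -0.0052, 0.1592]
tool_rot: [0.0, 0.72, 0.694, 0.0]
force: [-0.3, -0.0, -0.1]
width: 0.0194
```

```bash
python3 tilt.py; python3 bd.py
```

```text
[ 0.6011 -0.0052  0.1593] [-1.  -0.1 -1.2]
flat face (array([0.6011, 0.01  , 0.1404]), array([0.481, 0.872, 0.087]), 1130, np.float64(0.00271))
-0.1 0 
-0.095 0 
-0.105 0 
-0.11 0 
board strip [0.009  0.0118 0.0284 0.0293] 2117
[ 0.6011 -0.0052  0.1593] [-1.  -0.1 -1.2] 20.65
board top strip [0.0122 0.0132 0.0291 0.0299] 1191
board top strip [0.0093 0.0105 0.0265 0.0274] 1098
```

Call:
drive_tool(offset=[[0,0,0.3],[0,0,0.2],[0,0,0.2],[0,0,0],[0,0,0]], turn=[0,0,0,0,0], fingers=[-1,-1,-1,-1,-1])

```text
t: 21.2
tcp_pos: [0.601, -0.0052, 0.1521]
tool_rot: [-0.0, 0.72, 0.694, -0.0]
force: [-0.2, -0.3, -0.9]
width: 0.0195
```

Call:
drive_tool(offset=[[0,0,0.2],[0,0,0.2],[0,0,0.1],[0,0,0],[0,0,0]], turn=[0,0,0,0,0], fingers=[-1,-1,-1,-1,-1])

```text
t: 21.7
tcp_pos: [0.6012, -0.0047, 0.1472]
tool_rot: [-0.0, 0.72, 0.694, 0.0]
force: [1.5, 4.3, -0.9]
width: 0.0204
```

Slope contact (Fy +4.3), so the tip is at about 38 mm, as expected. Let go.

Call:
drive_tool(offset=[[0,0,0],[0,0,0],[0,0,0],[0,0,0],[0,0,0],[0,0,0]], turn=[0,0,0,0,0,0], fingers=[0,0,0,0,0,0])

```text
t: 22.3
tcp_pos: [0.601, -0.0053, 0.1472]
tool_rot: [0.0, 0.72, 0.694, -0.0]
force: [-0.5, 0.2, 0.3]
width: 0.0438
```

Call:
drive_tool(offset=[[0,0,-1],[0,0,-2],[0,0,-3],[0,0,-3],[0,0,-3],[0,0,-1],[0,0,0]], turn=[0,0,0,0,0,0,0], fingers=[0.2,0.4,0.6,1,1,1,1])

```text
t: 23.0
tcp_pos: [0.6019, -0.0052, 0.2791]
tool_rot: [0.001, 0.72, 0.694, 0.001]
force: [-0.3, 0.1, -0.1]
width: 0.0877
```

```bash
python3 - <<'E'
from wr import *
s=env.get_state(); print(np.round(s["tcp_pos"],4),np.round(s["force"],1),s["t"],s["width"])
w=env.get_image("wrist"); W=wpts(w); sc=env.get_image("scene")
for x in ((.55,.58),(.622,.65)):
    a=box(W,x,(0,.06),(.1,.106)); print("board top strip",np.percentile(a[:,1],[1,5,95,99]).round(4),len(a))
h=box(W,(.57,.63),(-.05,.03),(.155,.2)); z=np.percentile(h[:,2],90); hh=h[abs(h[:,2]-z)<.008]; print("head z",z,rect(hh),len(h))
from tilt import fit
t=(.601,.0,0)
print("flat",fit(box(W,(.595,.607),(.0,.02),(.115,.165))))
can=np.zeros((400,800,3),np.uint8)
can[:,:400]=cv2.resize(w["img"][140:300,190:350],(400,400),interpolation=cv2.INTER_CUBIC)
can[:,400:]=cv2.resize(sc["img"][190:270,230:310],(400,400),interpolation=cv2.INTER_CUBIC); save(can,"rel.png")
E
python3 pl.py .5355 -.221 .250 87.9 7
```

```text
[ 0.6019 -0.0052  0.2791] [-0.3  0.1 -0.1] 23.0 0.08767965455136509
board top strip [0.0127 0.0137 0.0287 0.0292] 465
board top strip [0.0099 0.0107 0.0263 0.0278] 451
head z 0.17659538700387367 (array([600.9,  -7. ]), array([35.4, 19.4]), 87.3, 1108) 1180
[ 0.6001 -0.0052  0.2756] [ 0.7 -0.6 -0.3]
state [ 0.6001 -0.0052  0.2756] 87.88 F [ 0.7 -0.6 -0.3] w 0.088 t 23.15
[[-3.12, -0.81, 0.37], [-3.11, -0.81, 0.37], [-3.12, -0.81, 0.36], [-3.11, -0.81, 0.37], [-3.12, -0.81, 0.36], [-3.11, -0.81, 0.37], [-3.12, -0.8, 0.36]] [-0.0, -0.0, -0.0, -0.0, -0.0, -0.0, -0.0]
end [ 0.5355 -0.221   0.25  ] 87.88tilt.py:4: RuntimeWarning: Mean of empty slice.
  u,s,v=np.linalg.svd(q-q.mean(0),full_matrices=False); n=v[2]; d=(q-q.mean(0))@n; q=q[abs(d)<2*d.std()+3e-4]
  ret = um.true_divide(
Traceback (most recent call last):
  File "tilt.py", line 7, in <module>
    q=box(W,(t[0]-.006,t[0]+.006),(t[1]+.008,t[1]+.03),(t[2]-.06,t[2]+.015)); print("flat face",fit(q));
                                                                                                ~~~^^^
  File "tilt.py", line 4, in fit
    u,s,v=np.linalg.svd(q-q.mean(0),full_matrices=False); n=v[2]; d=(q-q.mean(0))@n; q=q[abs(d)<2*d.std()+3e-4]
                                                            ~^^^
IndexError: index 2 is out of bounds for axis 0 with size 0
```

Released: the head is at z = 0.1766 (tip 37 mm), upright, and the board has not moved. On to the pounder.

Call:
drive_tool(offset=[[-3.12,-0.81,0.37],[-3.11,-0.81,0.37],[-3.12,-0.81,0.36],[-3.11,-0.81,0.37],[-3.12,-0.81,0.36],[-3.11,-0.81,0.37],[-3.12,-0.8,0.36],[0,0,0]], turn=[0,0,0,0,0,0,0,0], fingers=[1,1,1,1,1,1,1,1])

```text
t: 23.95
tcp_pos: [0.5344, -0.2235, 0.2492]
tool_rot: [-0.002, 0.721, 0.693, -0.001]
force: [0.9, 0.7, 0.3]
width: 0.0877
```

Call:
drive_tool(offset=[[0,0,0],[0,0,0],[0,0,0]], turn=[0,0,0], fingers=[1,1,1])

```text
t: 24.25
tcp_pos: [0.5366, -0.22, 0.2513]
tool_rot: [-0.0, 0.72, 0.694, -0.0]
force: [0.5, 0.2, 0.3]
width: 0.0877
```

```bash
python3 - <<'E'
from wr import *
s=env.get_state(); print(np.round(s["tcp_pos"],4))
w=env.get_image("wrist"); W=wpts(w)
print("rim",rect(box(W,(.49,.59),(-.27,-.17),(.150,.158))))
a=box(W,(.49,.59),(-.27,-.17),(.03,.16))
for z in (.04,.06,.07,.1,.12): print(z,np.percentile(a[abs(a[:,2]-z)<.005],[2,98],axis=0)[:,:2].round(4).tolist() if (abs(a[:,2]-z)<.005).sum()>3 else "")
b=box(W,(.4,.7),(-.4,-.1),(.018,.026)); print("board",rect(b))
h=box(W,(.57,.63),(-.05,.03),(.165,.19)); print("wedge head",rect(h),h[:,2].mean() if len(h) else 0)
save(w["img"],"w2.png")
sc=env.get_image("scene"); save(sc["img"],"sc2.png")
E
```

```text
[ 0.5366 -0.22    0.2513]
rim (array([ 535.8, -224.7]), array([28.8, 28.4]), 88.5, 1001)
0.04 [[0.5112, -0.219], [0.5616, -0.1985]]
0.06 [[0.5127, -0.219], [0.5592, -0.2]]
0.07 [[0.5121, -0.2357], [0.5592, -0.2013]]
0.1 [[0.5237, -0.221], [0.5488, -0.2114]]
0.12 [[0.5241, -0.2183], [0.5475, -0.2112]]
board (array([ 524.8, -255.3]), array([226. , 251.7]), 8.4, 22419)
wedge head 0 0
```

View pics/w2.png

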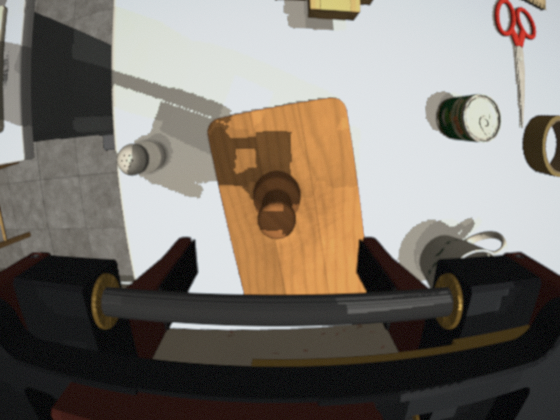

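The wrist view shows the pounder at (277,205) between the fingers on the chopping board, with nothing in the way. Grasp it.

Call:
drive_tool(offset=[[-0.5,-0.05,1],[0,0,2],[0,0,3],[0,0,3],[0,0,3],[0,0,1.5],[0,0,0.4],[0,0,0]], turn=[0,0,0,0,0,0,0,0], fingers=[1,1,1,1,1,1,1,1])

```text
t: 25.15
tcp_pos: [0.5358, -0.226, 0.1125]
tool_rot: [-0.0, 0.72, 0.694, -0.0]
force: [0.7, -0.1, 1.0]
width: 0.0876
```

Call:
drive_tool(offset=[[0,0,0],[0,0,0],[0,0,0],[0,0,0],[0,0,0],[0,0,0],[0,0,0],[0,0,0]], turn=[0,0,0,0,0,0,0,0], fingers=[-1,-1,-1,-1,-1,-1,-1,-1], squeeze=60)

```text
t: 25.95
tcp_pos: [0.5358, -0.226, 0.1126]
tool_rot: [0.0, 0.72, 0.694, 0.0]
force: [-0.0, -0.2, -0.3]
width: 0.0298
```

Call:
drive_tool(offset=[[0,0,0],[0,0,0],[0,0,-0.5],[0,0,-1.5],[0,0,-2.5],[0,0,-3.5],[0,0,-3.5],[0,0,-3.5]], turn=[0,0,0,0,0,0,0,0], fingers=[-1,-1,-1,-1,-1,-1,-1,-1])

```text
t: 26.75
tcp_pos: [0.5354, -0.2259, 0.265]
tool_rot: [0.0, 0.72, 0.694, 0.0]
force: [0.1, -0.1, -2.2]
width: 0.0299
```

```bash
python3 pl.py .6008 -.007 .295 87.9 7
```

```text
state [ 0.5354 -0.2259  0.265 ] 87.88 F [ 0.1 -0.1 -2.2] w 0.0299 t 26.75
[[3.16, 0.82, -0.43], [3.16, 0.82, -0.43], [3.16, 0.82, -0.43], [3.16, 0.82, -0.43], [3.16, 0.81, -0.43], [3.16, 0.82, -0.42], [3.15, 0.81, -0.43]] [-0.0, -0.0, -0.0, -0.0, -0.0, -0.0, -0.0]
end [ 0.6008 -0.007   0.295 ] 87.88
```

Call:
drive_tool(offset=[[0,0,-2],[3.16,0.82,-0.43],[3.16,0.82,-0.43],[3.16,0.82,-0.43],[3.16,0.82,-0.3],[3.16,0.81,0],[3.16,0.82,0],[3.15,0.81,0]], turn=[0,0,0,0,0,0,0,0], fingers=[-1,-1,-1,-1,-1,-1,-1,-1])

```text
t: 27.55
tcp_pos: [0.601, -0.0058, 0.2997]
tool_rot: [0.0, 0.72, 0.694, 0.0]
force: [0.3, 0.2, -1.9]
width: 0.0296
```

Call:
drive_tool(offset=[[0,0,0],[0,0,0],[0,0,0],[0,0,0]], turn=[0,0,0,0], fingers=[-1,-1,-1,-1])

```text
t: 27.95
tcp_pos: [0.6007, -0.0081, 0.2988]
tool_rot: [0.0, 0.72, 0.693, -0.0]
force: [-0.7, 0.6, -2.5]
width: 0.0295
```

```bash
python3 - <<'E'
from wr import *
s=env.get_state(); t=np.array(s["tcp_pos"]); print(t.round(4),np.round(s["force"],1),s["t"])
w=env.get_image("wrist"); sc=env.get_image("scene"); P=pts(sc)
can=np.zeros((420,800,3),np.uint8); can[:300,:400]=cv2.resize(w["img"],(400,300))
can[:400,400:]=cv2.resize(sc["img"][140:270,220:350],(400,400),interpolation=cv2.INTER_CUBIC); save(can,"above.png")
a=box(P,(.56,.64),(-.06,.05),(.12,.27))
for z in np.arange(.14,.27,.01):
    k=a[abs(a[:,2]-z)<.005]
    if len(k)>4: print(z.round(3),len(k),np.percentile(k,[3,97],axis=0)[:,:2].round(4).tolist())
E
```

```text
[ 0.6007 -0.0081  0.2988] [-0.7  0.6 -2.5] 27.95
0.14 40 [[0.5912, -0.0127], [0.6093, 0.0127]]
0.15 42 [[0.5916, -0.0155], [0.612, 0.0128]]
0.16 56 [[0.5907, -0.0194], [0.6107, 0.0128]]
0.17 44 [[0.5906, -0.0193], [0.6112, 0.013]]
0.18 65 [[0.5912, -0.0212], [0.6103, 0.012]]
0.21 28 [[0.5777, -0.0055], [0.6153, 0.0192]]
0.22 70 [[0.5763, -0.0125], [0.6155, 0.0204]]
0.23 84 [[0.5753, -0.012], [0.6195, 0.0207]]
0.24 85 [[0.5758, -0.0138], [0.6169, 0.0208]]
0.25 84 [[0.5766, -0.0103], [0.6213, 0.0191]]
0.26 96 [[0.5789, -0.0129], [0.6164, 0.0187]]
```

View pics/above.png

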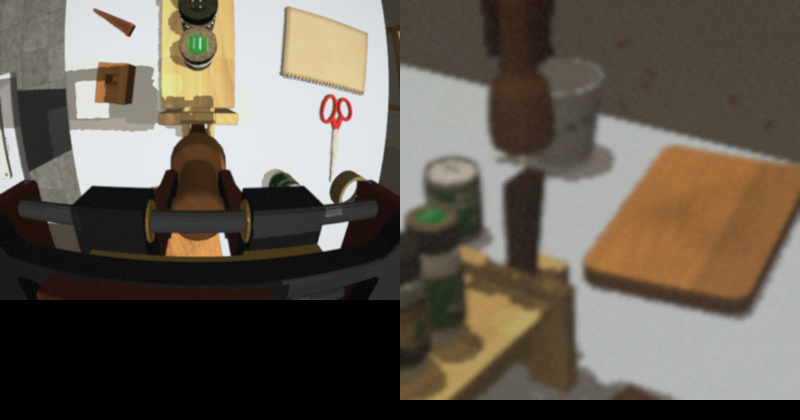

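The pounder hangs upright over the standing wedge (scene crop: foot at 520,150, head at 523,172). Drive down.

Call:
drive_tool(offset=[[0.1,0,1],[0,0,1],[0,0,0.7],[0,0,0.2],[0,0,0.2],[0,0,0.2],[0,0,0.2],[0,0,0.2]], turn=[0,0,0,0,0,0,0,0], fingers=[-1,-1,-1,-1,-1,-1,-1,-1])

```text
t: 28.85
tcp_pos: [0.6024, -0.006, 0.2634]
tool_rot: [0.001, 0.72, 0.694, 0.001]
force: [-0.9, 0.8, 6.9]
width: 0.0295
```

Call:
drive_tool(offset=[[0,0,0.2],[0,0,0.2],[0,0,0.2],[0,0,0.2],[0,0,0.2],[0,0,0.2],[0,0,0],[0,0,0]], turn=[0,0,0,0,0,0,0,0], fingers=[-1,-1,-1,-1,-1,-1,-1,-1])

```text
t: 29.65
tcp_pos: [0.6026, -0.0059, 0.2515]
tool_rot: [0.001, 0.72, 0.694, 0.002]
force: [0.2, 0.6, 5.9]
width: 0.0298
```

Call:
drive_tool(offset=[[0,0,0.2],[0,0,0.2],[0,0,0.2],[0,0,0.2],[0,0,0.2],[0,0,0.1],[0,0,0],[0,0,0]], turn=[0,0,0,0,0,0,0,0], fingers=[-1,-1,-1,-1,-1,-1,-1,-1])

```text
t: 30.45
tcp_pos: [0.6029, -0.0057, 0.2407]
tool_rot: [0.001, 0.72, 0.694, 0.002]
force: [0.3, 1.3, 7.2]
width: 0.0297
```

Call:
drive_tool(offset=[[0,0,0.1],[0,0,0.1],[0,0,0],[0,0,0]], turn=[0,0,0,0], fingers=[-1,-1,-1,-1])

```text
t: 30.85
tcp_pos: [0.6029, -0.0057, 0.2388]
tool_rot: [0.002, 0.72, 0.694, 0.002]
force: [0.6, 2.2, 6.9]
width: 0.03
```

Call:
drive_tool(offset=[[0,0,0.1],[0,0,0.1],[0,0,0],[0,0,0]], turn=[0,0,0,0], fingers=[-1,-1,-1,-1])

```text
t: 31.25
tcp_pos: [0.6031, -0.0057, 0.2371]
tool_rot: [0.002, 0.72, 0.694, 0.002]
force: [-0.1, 1.9, 8.3]
width: 0.0295
```

Call:
drive_tool(offset=[[0,0,0.1],[0,0,0],[0,0,0]], turn=[0,0,0], fingers=[-1,-1,-1])

```text
t: 31.55
tcp_pos: [0.6035, -0.0056, 0.2369]
tool_rot: [0.002, 0.72, 0.694, 0.003]
force: [-0.8, 2.4, 14.1]
width: 0.0295
```

Call:
drive_tool(offset=[[0,0,0.1],[0,0,0],[0,0,0]], turn=[0,0,0], fingers=[-1,-1,-1])

```text
t: 31.85
tcp_pos: [0.6039, -0.0055, 0.2367]
tool_rot: [0.002, 0.72, 0.694, 0.003]
force: [-1.5, 3.8, 17.8]
width: 0.0295
```

Call:
drive_tool(offset=[[0,0,0.1],[0,0,0],[0,0,0]], turn=[0,0,0], fingers=[-1,-1,-1])

```text
t: 32.15
tcp_pos: [0.6043, -0.0054, 0.2364]
tool_rot: [0.003, 0.72, 0.694, 0.004]
force: [-2.0, 3.6, 22.1]
width: 0.0299
```

```bash
python3 bd.py
```

```text
[ 0.6043 -0.0054  0.2364] [-2.   3.6 22.1] 32.15
board top strip [0.0185 0.0193 0.0349 0.036 ] 644
board top strip [0.0155 0.0165 0.0321 0.0328] 588
```

The board has moved +6.1 mm (tight) and the wedge stalls. One last push, then lift off.

Call:
drive_tool(offset=[[0,0,0.1],[0,0,0],[0,0,0]], turn=[0,0,0], fingers=[-1,-1,-1])

```text
t: 32.5
tcp_pos: [0.6047, -0.0054, 0.2363]
tool_rot: [0.003, 0.72, 0.694, 0.004]
force: [-2.7, 3.6, 27.1]
width: 0.0295
```

Call:
drive_tool(offset=[[0,0,-0.5],[0,0,-1],[0,0,-2],[0,0,-2],[0,0,-1],[0,0,0],[0,0,0]], turn=[0,0,0,0,0,0,0], fingers=[-1,-1,-1,-1,-1,-1,-1])

```text
t: 33.2
tcp_pos: [0.6007, -0.0062, 0.2948]
tool_rot: [-0.0, 0.72, 0.694, -0.0]
force: [-0.8, -0.3, -1.5]
width: 0.03
```

```bash
python3 - <<'E'
from wr import *
P=pts(env.get_image("scene")); a=box(P,(.58,.625),(-.03,.03),(.11,.2)); print("wedge head z",np.percentile(a[:,2],[90,97]).round(4),np.percentile(a,[3,97],axis=0).round(4).tolist())
a=box(P,(.56,.64),(-.06,.05),(.18,.32))
for z in np.arange(.19,.3,.01):
    k=a[abs(a[:,2]-z)<.005]
    if len(k)>4: print(z.round(3),len(k),np.percentile(k,[3,97],axis=0)[:,:2].round(4).tolist())
E
python3 pl.py .5358 -.226 .25 87.9 7
```

```text
wedge head z [0.1473 0.1478] [[0.5943, -0.014, 0.1115], [0.6143, 0.0191, 0.1478]]
0.21 52 [[0.5766, -0.0078], [0.6097, 0.0223]]
0.22 71 [[0.5753, -0.0079], [0.6183, 0.0238]]
0.23 84 [[0.5752, -0.0119], [0.6168, 0.0237]]
0.24 84 [[0.576, -0.0089], [0.6147, 0.0224]]
0.25 84 [[0.5774, -0.0094], [0.6194, 0.0215]]
0.26 106 [[0.5788, -0.0133], [0.6149, 0.0199]]
0.27 55 [[0.5857, -0.0071], [0.611, 0.0131]]
0.28 57 [[0.5775, -0.0099], [0.6211, 0.011]]
0.29 90 [[0.5773, -0.0128], [0.6247, 0.0105]]
state [ 0.6005 -0.0062  0.2944] 87.88 F [-0.1 -0.  -2.2] w 0.0294 t 33.25
[[-3.17, -0.81, 0.63], [-3.17, -0.81, 0.63], [-3.17, -0.81, 0.64], [-3.17, -0.81, 0.63], [-3.18, -0.8, 0.64], [-3.17, -0.81, 0.63], [-3.18, -0.8, 0.64]] [-0.0, -0.0, -0.0, -0.0, -0.0, -0.0, -0.0]
end [ 0.5358 -0.226   0.25  ] 87.88
```

Call:
drive_tool(offset=[[-3.17,-0.81,0.63],[-3.17,-0.81,0.63],[-3.17,-0.81,0.64],[-3.17,-0.81,0.63],[-3.18,-0.8,0.64],[-3.17,-0.81,0.63],[-3.18,-0.8,0.64],[0,0,0]], turn=[0,0,0,0,0,0,0,0], fingers=[-1,-1,-1,-1,-1,-1,-1,-1])

```text
t: 34.05
tcp_pos: [0.5344, -0.2288, 0.2489]
tool_rot: [-0.001, 0.721, 0.693, -0.001]
force: [1.0, 1.3, -2.3]
width: 0.0301
```

Call:
drive_tool(offset=[[0,0,0],[0,0,2],[0,0,3],[0,0,3.5],[0,0,2.5],[0,0,1.5],[0,0,0],[0,0,0]], turn=[0,0,0,0,0,0,0,0], fingers=[-1,-1,-1,-1,-1,-1,-1,-1])

```text
t: 34.85
tcp_pos: [0.5371, -0.2257, 0.1267]
tool_rot: [0.0, 0.72, 0.694, 0.0]
force: [-0.2, 0.2, -2.3]
width: 0.0296
```

Call:
drive_tool(offset=[[0,0,0.5],[0,0,0.4],[0,0,0.2],[0,0,0.1],[0,0,0.1],[0,0,0],[0,0,0]], turn=[0,0,0,0,0,0,0], fingers=[-1,-1,-1,-1,-1,-1,-1])

```text
t: 35.55
tcp_pos: [0.5365, -0.2261, 0.1131]
tool_rot: [0.0, 0.72, 0.694, 0.0]
force: [-0.6, -0.1, -2.9]
width: 0.0298
```

Call:
drive_tool(offset=[[0,0,0.1],[0,0,0],[0,0,0]], turn=[0,0,0], fingers=[-1,-1,-1])

```text
t: 35.85
tcp_pos: [0.5368, -0.2261, 0.1125]
tool_rot: [0.0, 0.72, 0.694, 0.0]
force: [-0.5, 0.6, 3.4]
width: 0.0299
```

Touchdown (force turned to +3.4). Release and retreat upward.

Call:
drive_tool(offset=[[0,0,0],[0,0,0],[0,0,0],[0,0,0],[0,0,0],[0,0,0],[0,0,0],[0,0,0]], turn=[0,0,0,0,0,0,0,0], fingers=[0.2,0.4,0.6,0.8,1,1,1,1])

```text
t: 36.65
tcp_pos: [0.5364, -0.226, 0.1121]
tool_rot: [-0.0, 0.72, 0.694, -0.0]
force: [-0.1, -0.6, -0.4]
width: 0.0872
```

Call:
drive_tool(offset=[[0,0,-1],[0,0,-2],[0,0,-3],[0,0,-4],[0,0,-4],[0,0,-2],[0,0,0],[0,0,0]], turn=[0,0,0,0,0,0,0,0], fingers=[1,1,1,1,1,1,1,1])

```text
t: 37.45
tcp_pos: [0.5362, -0.2259, 0.2723]
tool_rot: [0.0, 0.72, 0.694, 0.0]
force: [0.0, 0.4, -0.6]
width: 0.088
```

```bash
python3 - <<'E'
from wr import *
s=env.get_state(); print(np.round(s["tcp_pos"],4),np.round(s["force"],1),s["t"])
sc=env.get_image("scene"); P=pts(sc); tp=env.get_image("top"); T=pts(tp); w=env.get_image("wrist"); W=wpts(w)
for n,Q in(("sc",P),("top",T),("wr",W)):
    print(n,"pounder rim",rect(box(Q,(.49,.59),(-.28,-.17),(.149,.16)))," head",rect(box(Q,(.58,.625),(-.04,.02),(.141,.152))),np.median(box(Q,(.58,.625),(-.03,.01),(.135,.16))[:,2]))
    a=box(Q,(.55,.65),(.0,.06),(.099,.107)); print("  board strip",rect(a)," tin",rect(box(Q,(.70,.85),(-.19,-.07),(.066,.08)))," salt",rect(box(Q,(.33,.43),(-.22,-.12),(.04,.1))))
can=np.zeros((600,800,3),np.uint8)
can[:400,:400]=cv2.resize(sc["img"][150:310,210:370],(400,400),interpolation=cv2.INTER_CUBIC)
can[:400,400:]=cv2.resize(tp["img"][120:320,210:410],(400,400),interpolation=cv2.INTER_CUBIC); save(can,"end.png")
E
```

```text
[ 0.5362 -0.2259  0.2723] [ 0.   0.4 -0.6] 37.45
sc pounder rim (array([ 535.8, -219.8]), array([25.9, 24.1]), 22.5, 48)  head (array([604.1,   0.8]), array([37.6, 20.5]), 87.7, 85) 0.14655183730157972
  board strip (array([600.7,  29.3]), array([57.6, 95. ]), 64.0, 213)  tin (array([ 775. , -133.5]), array([55.9, 57.5]), 70.9, 174)  salt (array([ 383.3, -166.8]), array([32.6, 37.6]), 85.4, 266)
top pounder rim 0  head (array([6.039e+02, 1.000e-01]), array([35.4, 19.3]), 89.5, 124) 0.1444740233837043
  board strip (array([600. ,  38.3]), array([97.5, 41.7]), 0.5, 225)  tin (array([ 774.1, -134. ]), array([56. , 53.3]), 1.0, 319)  salt (array([ 390.6, -159.4]), array([10.3, 32. ]), 65.6, 47)
wr pounder rim (array([ 536.4, -225.1]), array([29.1, 29.2]), 42.6, 938)  head 0 nan
  board strip 0  tin (array([ 774.3, -136.1]), array([56.2, 57.1]), 73.0, 1413)  salt (array([ 387.3, -174.4]), array([34.6, 37.6]), 29.0, 1085)
  return _methods._mean(a, axis=axis, dtype=dtype,
  ret = ret.dtype.type(ret / rcount)
```

View pics/end.png

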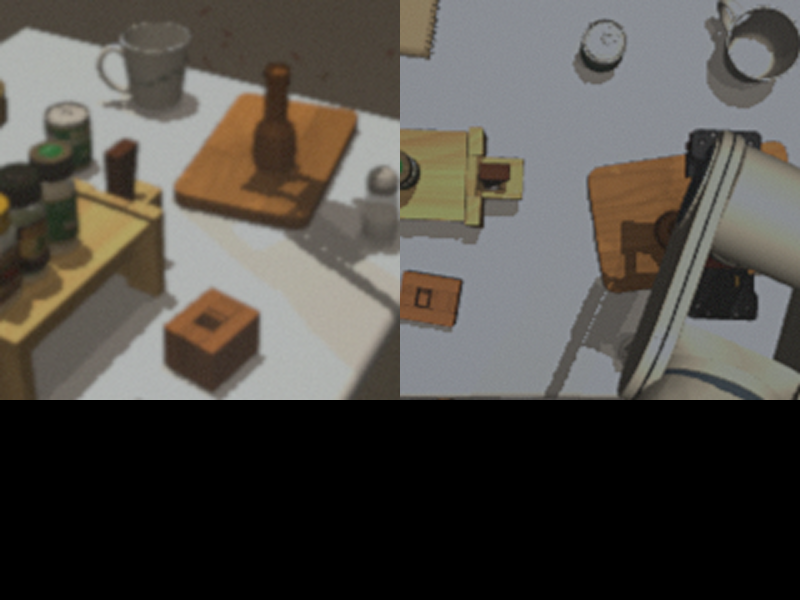

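The last picture shows the wedge home with the board against its shoulder (top crop 493,177), the pounder upright on the chopping board (scene crop 277,120), and the tin and shaker untouched. Handing in.

```bash
python3 -c "
from station import env
print(env.job_done())"
```

```text
the job is handed in; nothing more can be done
None
```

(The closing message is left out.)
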